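Pack the bread cutters into the sliding-lid box and secure it with its turnbutton

TASK

Pack away the bread cutters: turn the box's turnbutton clear of the lid, lift the lid's near end over the stop lip, slide it out of its grooves and lay it down flat on the cutting board or the bare counter. Stand every cutter upright on the floor inside the box, then slide the lid fully home behind its lip again and turn the turnbutton square across it. Leave the other things on the counter where they are.

Things in the scene. Friction and masses are not known exactly. Their poses are not given: they have to be found in the camera images.
- box: plywood box fixed to the counter, outside 212 mm (x) by 150 mm (y). Origin: centre of its underside; x runs from its near end (facing the robot) to its far end, z up. The tops of its two long walls, 78 mm up, are the ledges that carry the lid; cheeks at |y| = 69 mm, 84 mm high, flank the lid. The far wall (inner face x = 98 mm, 97 mm high) stops the lid
- box_floor (a point): centre of the box's inner floor, 8 mm above the counter; box axes. The clear inside is 196 mm (x) by 116 mm (y), 70 mm deep to the lid's underside
- box_rail (a point): middle of the near mouth of the two grooves, at ledge height (78 mm up), box x = 25 mm; box axes. From here to the far wall (73 mm) a rail overhangs each ledge, inwards to |y| = 58 mm, its underside 13 mm and its top 19 mm above the ledge: the 6 mm lid has 7 mm of play in height. Drawn out by 80 mm the lid is free of the rails and can be lifted away; it goes back the same way
- box_lip (a point): middle of the top edge of the stop lip at the box's near end: the near wall, box x = -106 to -98 mm, 83 mm high, 5 mm above the ledges. The lid slides out towards -x over it only with its near end lifted more than 5 mm; with the grip raised 6 to 9 mm and the far end low (tilted about 0.035 rad) it slides freely
- lid_grip (a point): centre of the lid's cleat (wooden grip bar): 14 mm thick (x), 60 mm long (y), 30 mm tall, on the lid's top, 15 mm below this point. Lid axes: x to its far end, z up. The loose lid (6 mm thick, 190 by 132 mm, its last 15 mm at the far end narrowed to 122 mm, 150 g) reaches 50 mm from here to its near end, 140 mm to its far end; underside 21 mm below
- lid_mid (a point): centre of the lid's plate (half-way through its 6 mm), lid axes. Lid home: this point at x = 0, y = 0 (within 3 mm of play) and 81 mm above the counter in the box's frame, lid x along box x
- button (a joint): steel turnbutton on an upright pivot beside the right-hand (-y) long wall near the box's near end. 0: its arm points along the box's +y, square across the lid's edge, 2 mm above it; grows anticlockwise from above; at 1.4 to 1.57 the arm lies beside the box, pointing to its near end, clear of the lid; stops at -0.1 and 1.7. It stays where left (friction 0.03 N m)
- button_grip (a point): on the pivot axis (box x = -78, y = -88 mm), half-way up the turnbutton's upright fin, made to pinch: 12 mm thick, 36 mm long along the arm, its top 13 mm above this point. Its y is the way the arm points. The arm below, as thick as the fin, reaches 44 mm from the pivot; its underside is 19 mm and the fixed block's top 21 mm below this point
- board: teal cutting board lying firmly on the counter in the middle, 260 mm (x) by 160 mm (y) by 8 mm, with an open handle at its far end; clear, with room to lay down the lid, long side along x. Origin: centre of its underside
- cutter0_mid (a point): bread cutter: solid steel base (round, 46 mm across, 18 mm high) with an upright turned wooden handle 24 mm thick on its middle; 62 mm tall in all, about 120 g. Point at its centre, 31 mm above its underside; z up. Two to four of cutter0..3 are on the counter to the robot's right; None if absent
- cutter1_mid (a point): bread cutter: solid steel base (38 mm square, sides along its x and y, 18 mm high) with an upright turned wooden handle 24 mm thick on its middle; 62 mm tall in all, about 120 g. Point at its centre, 31 mm above its underside; z up. Two to four of cutter0..3 are on the counter to the robot's right; None if absent
- cutter2_mid (a point): bread cutter: solid steel base (round, 46 mm across, 18 mm high) with an upright turned wooden handle 24 mm thick on its middle; 62 mm tall in all, about 120 g. Point at its centre, 31 mm above its underside; z up. Two to four of cutter0..3 are on the counter to the robot's right; None if absent
- cutter3_mid (a point): bread cutter: solid steel base (38 mm square, sides along its x and y, 18 mm high) with an upright turned wooden handle 24 mm thick on its middle; 62 mm tall in all, about 120 g. Point at its centre, 31 mm above its underside; z up. Two to four of cutter0..3 are on the counter to the robot's right; None if absent
- shaker: bystander: clear shaker with steel cap, 37 mm across, 69 mm tall, among the cutters; origin at its foot
- papercup: bystander: paper cup 80 mm across, 95 mm tall, beyond the board; origin at its foot
- sauce: bystander: amber bottle 56 mm across, 150 mm tall; origin at its foot
- ramekin: bystander: white ramekin 70 mm across, 40 mm tall, between robot and cutters; origin at its foot
- brush: bystander: pastry brush with wooden handle lying flat, 200 mm long, 54 mm wide, 16 mm high; origin near its ferrule
- jar: bystander: glass jar 68 mm across, 85 mm tall, left of the box; origin at its foot
There are look-alikes about, which are no part of the job. What is shaped like the part that bears lid_grip but black is not meant.

How it is judged (in metres and radians):
On the way, in this order (a step that is already met when the one before it is completed fails the run):
1. the turnbutton is turned clear of the lid (value of joint button above 1.2 rad), for 0.2 s.
2. the lid is off the box and lies flat, let go (horizontal distance between lid_mid and box above 0.14 m and height (world z) of lid_mid below 0.05 m and angle between lid_mid's own z axis and vertical below 0.12 rad and linear speed of lid below 0.03 m/s and contact force between the fingers and lid below 0.1 N), for 0.2 s.
3. every cutter present stands in the box, let go (x of cutter0_mid in the frame of box between -0.099 and 0.099 m and y of cutter0_mid in the frame of box between -0.059 and 0.059 m and z of cutter0_mid in the frame of box between 0.033 and 0.046 m and angle between each of cutter0_mid, cutter1_mid, cutter2_mid, cutter3_mid's own z axis and vertical below 0.15 rad and x of cutter1_mid in the frame of box between -0.099 and 0.099 m and y of cutter1_mid in the frame of box between -0.059 and 0.059 m and z of cutter1_mid in the frame of box between 0.033 and 0.046 m and x of cutter2_mid in the frame of box between -0.099 and 0.099 m and y of cutter2_mid in the frame of box between -0.059 and 0.059 m and z of cutter2_mid in the frame of box between 0.033 and 0.046 m and x of cutter3_mid in the frame of box between -0.099 and 0.099 m and y of cutter3_mid in the frame of box between -0.059 and 0.059 m and z of cutter3_mid in the frame of box between 0.033 and 0.046 m and contact force between the fingers and cutter0 below 0.1 N and contact force between the fingers and cutter1 below 0.1 N and contact force between the fingers and cutter2 below 0.1 N and contact force between the fingers and cutter3 below 0.1 N), for 0.2 s.
4. the lid is home behind its lip (x of lid_mid in the frame of box between -0.007 and 0.007 m and y of lid_mid in the frame of box between -0.007 and 0.007 m and z of lid_mid in the frame of box between 0.078 and 0.0835 m and angle between lid_mid's own z axis and vertical below 0.025 rad), for 0.2 s.
5. the turnbutton is turned across the lid (all of step 4 and value of joint button below 0.2 rad), for 0.2 s.
At the end, for the whole second after the job is handed in: Every cutter present stands upright (within 0.15 rad) on the box's floor inside its walls; the lid lies flat on its ledges (within about 2.5 mm in height, 0.025 rad) and fully home behind the lip (centre within 7 mm); the turnbutton is across the lid (below 0.2 rad); all at rest (all of step 5 and x of cutter0_mid in the frame of box between -0.099 and 0.099 m and y of cutter0_mid in the frame of box between -0.059 and 0.059 m and z of cutter0_mid in the frame of box between 0.033 and 0.046 m and angle between each of cutter0_mid, cutter1_mid, cutter2_mid, cutter3_mid's own z axis and vertical below 0.15 rad and x of cutter1_mid in the frame of box between -0.099 and 0.099 m and y of cutter1_mid in the frame of box between -0.059 and 0.059 m and z of cutter1_mid in the frame of box between 0.033 and 0.046 m and x of cutter2_mid in the frame of box between -0.099 and 0.099 m and y of cutter2_mid in the frame of box between -0.059 and 0.059 m and z of cutter2_mid in the frame of box between 0.033 and 0.046 m and x of cutter3_mid in the frame of box between -0.099 and 0.099 m and y of cutter3_mid in the frame of box between -0.059 and 0.059 m and z of cutter3_mid in the frame of box between 0.033 and 0.046 m and linear speed of lid below 0.02 m/s and velocity of joint button below 0.1 rad/s); the robot touches nothing.
It fails at once if a bystander (shaker, paper cup, bottle, ramekin, brush or jar) is shifted by more than 5 cm (distance of any of shaker, papercup, sauce, ramekin, brush, jar from where it was at the start of the episode above 0.05 m).
It fails at once if a standing bystander is knocked over (angle between any of shaker, papercup, sauce, ramekin, jar's own z axis and vertical above 0.6 rad).
Of cutter0, cutter1, cutter2, cutter3 only 2 to 4 are there at a start; the rules pass over those that are not, and their reading is None.
At some moment in a run one of cutter0, cutter1, cutter2, cutter3 may be knocked a few centimetres aside while the robot is not near it.
It also fails if it takes over 208 s, if anything falls off the work surface, if the arm or the gripper's body presses on something with over 40 N, if the wrist force passes 120 N, or if a joint passes its speed limit or range.

ROBOT

A 6-joint arm with a two-finger parallel gripper is mounted at the origin on the work surface. World frame = base frame: x ahead of the robot, y to its left, z up, the work surface at z = 0. Lengths are in mm, angles in rad, forces in N, time in s.
With the tool pointing down it reaches from about 275 to 1000 mm from the base axis. Payload 8.4 kg.
Tool frame: the origin (TCP) lies at the very end of the fingers, on their centre line; the grasp point (between the pads) lies behind it (r.grip_point_offset is the x of the grasp point in the tool frame, in mm); x points along the fingers, z is the direction in which the jaws open and shut, and the axes are right-handed (so a half turn about x gives the same grasp; the last joint's range is limited). The gripper opens to 85 mm and grips with 20 to 120 N. Pads are 22 mm wide; open, the fingers measure 114 mm over their backs; the gripper's body (76 mm by 85 mm) begins 54 mm behind the grasp point. The pads swing forward as they close: fully open they stand 13 mm farther back than shut.
Start: joints at [1.158, 0.353, 1.633, -0, 1.155, -0.002], TCP at [249.588, 573.004, 231.281] pointing down, gripper open.
Joint ranges: [-2.63, 2.63], [-0.92, 2.1], [0.06, 2.66], [-1.3, 4.44], [0, 2.69], [-3.02, 3.02]. Speed limits (rad/s): [2.22, 2.22, 2.79, 3.14, 3.14, 3.14].

INTERFACE

Orientations are given as [roll, pitch, yaw] about the fixed x, y, z axes, in that order (R = Rz(yaw) Ry(pitch) Rx(roll)).
In Python, from rig import r, vision, order gives the robot as it stands. The module is installed in compiled form; this text tells all that it offers.
- The arm moves only by the tool step_arm, never from a script. Its argument "rows" is a list of rows, each a list of 7 numbers: the shift along the world's x, y, z in mm, then the turn, a rotation vector about the world's x, y, z in rad, then the finger opening in mm, from 0 to 85.4. A call has exactly 8 rows; each row is the pose to reach, as a shift and turn from the pose measured when the call began; what a row does not reach only later rows make up. A row lasts 1/8 s, in which the tool goes at most 62.5 mm and 10.7 degrees, less where a joint would pass 70% of its speed; a pose out of reach is approached as far as the arm can. A call with a gripper value outside its range is refused whole. The fingers move at their own pace and stop on an object; "force" is the grip in N (left out, the last holds). Time passes only in rows, so rows that repeat a pose let the fingers close, or fill a call up. It gives the time, the measured TCP pose, the force and the opening at its end, in the units of the state.
- r.sense(): the state, without advancing time (a new reading comes with each control period).
- vision.grab_frame(name): name is "scene" or "side" or "wrist"; returns (picture, depth): 420x560x3 uint8, red, green, blue; 420x560 float32, mm along the optical axis (not along the pixel's ray), 0 where there is no reading.
- vision.camera_info(name): a dict with "K" (3x3 intrinsics, pixels), "origin" and "attitude" of the camera in the world; the wrist camera has in their place "tool_from_camera" (4x4, takes a point from camera to tool coordinates, whose origin is the TCP and whose axes are the tool frame's). Camera axes: x right, y down, z forward; pixel columns grow to the right and rows downward; lengths in mm; the calibration is good to about 2 mm. A picture is of the moment at which its call begins: read the wrist's pose just before it. camera_info takes no time and is no camera call.
- order.sign_off(): hands the job in, once; it reports no verdict.
The state is a dict: "clock": time; "qpos": joint angles; "qvel": joint speeds; "joint_efforts": joint torques, N m; "eef_pos": TCP position; "tcp_rot": TCP orientation; "contact_force": force on the tool from outside, world axes, zero at the start; "wrist_torque": the same for the moment, N m; "opening": opening from 0.0 (shut) to 1.0 (fully open).
Only numpy, scipy, OpenCV 4.12 (cv2) and the standard library are available. Lean on these libraries where they do the work, as an engineer would, in place of code of your own. Each camera call takes 0.05 s, during which the arm holds its last target.

## Working session

There is one attempt and no reset: what is moved stays moved. The work goes in short steps, Python scripts to look and compute and a tool call to move; the robot and the scene stay as the last step left them, time stands still between calls to the robot, and variables do not carry over. Pictures are saved under pics/ and viewed, and the job is handed in when it is done.

Besides the shell and the picture viewer there is one more tool, called after "Request:" in YAML: its name, and indented under it one key for each argument. step_arm: Moves the arm, as the interface text tells. Its arguments: {"type":"object","properties":{"rows":{"type":"array"},"force":{"type":"number"}},"required":["rows"]}

```bash
mkdir -p pics
cat > h.py <<'E'
from rig import r, vision, order
import numpy as np, cv2
from scipy.spatial.transform import Rotation as R
def snap(n,f):
    p,d=vision.grab_frame(n); cv2.imwrite(f'pics/{f}.png',p[:,:,::-1]); np.save(f'pics/{f}_d.npy',d); return p,d
def pose(n):
    c=vision.camera_info(n)
    return c
E
python3 - <<'E'
from h import *
print(r.sense()); print(r.grip_point_offset)
for n in ["scene","side","wrist"]:
    print(n,vision.camera_info(n)); snap(n,n+'0')
E
```

```text
{'clock': 0.0, 'qpos': array([ 1.15759496e+00,  3.53657385e-01,  1.63415922e+00, -1.70633610e-05,
        1.15522589e+00, -2.40112273e-03]), 'qvel': array([-0.0009815 ,  0.00016905,  0.00057549,  0.00075653,  0.0020592 ,
        0.00062526]), 'joint_efforts': array([ 1.07077224e-04, -6.05255270e+01, -3.42059970e+01,  1.32535996e-05,
        9.50824236e-03, -6.86572079e-06]), 'eef_pos': array([249.39397658, 572.54006331, 230.54519709]), 'tcp_rot': array([-3.13323362,  1.56934641, -1.97323064]), 'contact_force': array([-0.25732623,  0.5402589 ,  0.15032303]), 'wrist_torque': array([-0.01395639,  0.01148588,  0.01970281]), 'opening': 0.9964830056491115}
-18.700000000000003
scene {'K': array([[526.63778816,   0.        , 279.98103877],
       [  0.        , 526.63778816, 211.23859599],
       [  0.        ,   0.        ,   1.        ]]), 'origin': array([1293.06080804,  376.53162379, 1252.44719553]), 'attitude': array([-2.51624753, -0.00815229,  2.00617836])}
side {'K': array([[383.09676253,   0.        , 276.04582864],
       [  0.        , 383.09676253, 212.34548854],
       [  0.        ,   0.        ,   1.        ]]), 'origin': array([ 209.77685681, -577.58287574,  683.67902972]), 'attitude': array([-2.2908675 ,  0.01706412, -0.47223348])}
wrist {'K': array([[343.96802959,   0.        , 270.48907044],
       [  0.        , 343.96802959, 208.07503648],
       [  0.        ,   0.        ,   1.        ]]), 'tool_from_camera': array([[ 3.44933977e-04, -2.86182802e-01,  9.58174976e-01,
        -1.43464366e+02],
       [-5.63042584e-04, -9.58174937e-01, -2.86182588e-01,
         7.23832380e+01],
       [ 9.99999782e-01, -4.40779217e-04, -4.91640196e-04,
         6.21516285e-01],
       [ 0.00000000e+00,  0.00000000e+00,  0.00000000e+00,
         1.00000000e+00]])}
```

View pics/scene0.png

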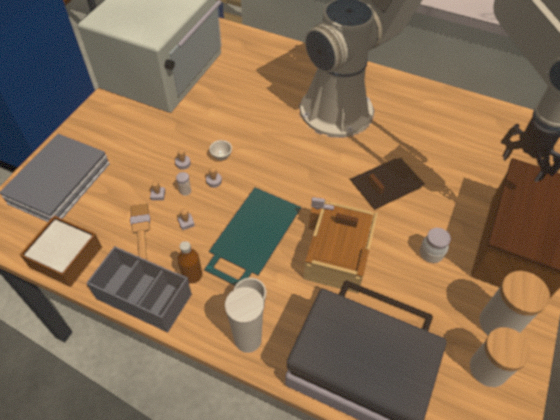

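View pics/side0.png

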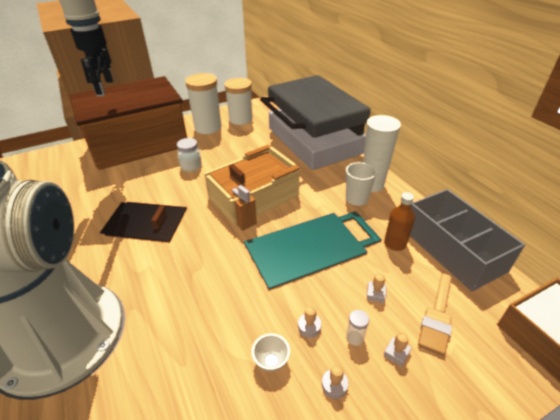

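View pics/wrist0.png

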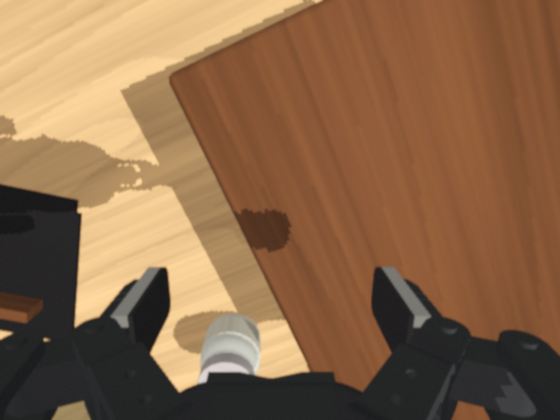

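The scene view shows the box at about (340,245) with the wooden lid's cleat at (345,217) and the turnbutton at (322,203). The black look-alike plate with a bar is at (385,182). Four cutters are at (182,160), (157,191), (213,177) and (186,219), the shaker at (183,184) and the ramekin at (220,151). Next I'll measure them.

```bash
cat >> h.py <<'E'
def camT(n,s=None):
    c=vision.camera_info(n)
    T=np.eye(4)
    if n=='wrist':
        s=s or r.sense()
        T[:3,:3]=R.from_euler('xyz',s['tcp_rot']).as_matrix(); T[:3,3]=s['eef_pos']
        return c['K'],T@c['tool_from_camera']
    T[:3,:3]=R.from_euler('xyz',c['attitude']).as_matrix(); T[:3,3]=c['origin']
    return c['K'],T
def cloud(K,T,d):
    v,u=np.mgrid[0:420,0:560]
    P=np.stack([(u-K[0,2])/K[0,0]*d,(v-K[1,2])/K[1,1]*d,d],-1)
    return P@T[:3,:3].T+T[:3,3]
def ray(K,T,u,v,z):
    q=T[:3,:3]@np.array([(u-K[0,2])/K[0,0],(v-K[1,2])/K[1,1],1]); return T[:3,3]+q*(z-T[2,3])/q[2]
def topview(P,p,d,x0,x1,y0,y1,z0=-20,z1=300,mm=1.0):
    # image: rows = x decreasing downward, cols = y decreasing rightward
    m=(d>0)&(P[...,0]>x0)&(P[...,0]<x1)&(P[...,1]>y0)&(P[...,1]<y1)&(P[...,2]>z0)&(P[...,2]<z1)
    h=int((x1-x0)/mm);w=int((y1-y0)/mm);im=np.zeros((h,w,3),np.uint8)
    q=P[m];c=p[m];o=np.argsort(q[:,2]);q=q[o];c=c[o]
    im[((x1-q[:,0])/mm).astype(int).clip(0,h-1),((y1-q[:,1])/mm).astype(int).clip(0,w-1)]=c[:,::-1]
    return im
E
python3 - <<'E'
from h import *
for n,px in [("scene",[(345,217),(322,203),(340,245),(182,154),(157,186),(213,171),(186,213),(183,178),(220,151),(435,235),(385,182),(255,235),(189,246)]),("side",[(237,175),(243,190),(256,180),(310,315),(335,375),(378,282),(401,342),(358,320),(310,245)])]:
    p=cv2.imread(f'pics/{n}0.png');d=np.load(f'pics/{n}0_d.npy');K,T=camT(n);P=cloud(K,T,d)
    print(n)
    for u,v in px: print((u,v),P[v,u].round(0),d[v,u])
    cv2.imwrite(f'pics/{n}0box.png',cv2.resize(p[170:300,270:420] if n=='scene' else p[130:260,190:330],None,fx=4,fy=4,interpolation=cv2.INTER_CUBIC))
E
```

```text
scene
(345, 217) [489. 202. 117.] 1391.3977
(322, 203) [469. 129. 112.] 1423.7903
(340, 245) [558. 218.  87.] 1375.4756
(182, 154) [ 437. -339.   55.] 1600.1528
(157, 186) [ 576. -339.   56.] 1524.3671
(213, 171) [ 461. -218.   61.] 1552.819
(186, 213) [ 625. -212.   59.] 1465.6177
(183, 178) [ 527. -279.   70.] 1525.3174
(220, 151) [ 337. -268.    3.] 1678.4001
(435, 235) [420. 435.  86.] 1397.315
(385, 182) [236. 249.   5.] 1606.3508
(255, 235) [579. -22.   7.] 1486.7041
(189, 246) [ 759. -109.  150.] 1295.6311
side
(237, 175) [480. 195. 103.] 993.96643
(243, 190) [462. 112. 117.] 922.68445
(256, 180) [524. 177.  83.] 1009.84656
(310, 315) [ 447. -230.   58.] 725.99146
(335, 375) [ 425. -349.   57.] 638.6829
(378, 282) [ 614. -225.   53.] 788.1425
(401, 342) [ 563. -352.   55.] 683.77344
(358, 320) [ 515. -287.   69.] 702.8835
(310, 245) [568. -32.   7.] 932.9417
```

View pics/side0box.png

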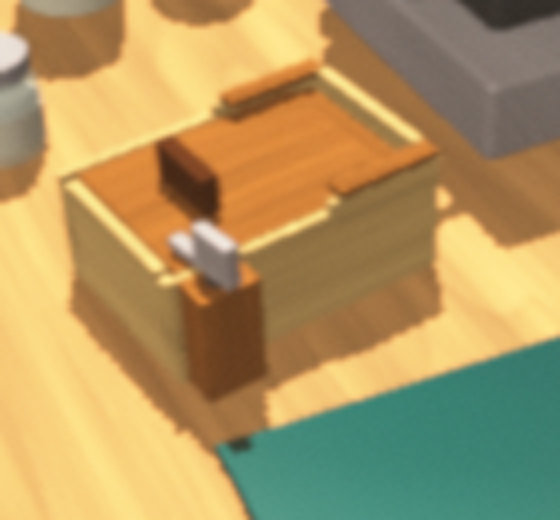

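View pics/scene0box.png

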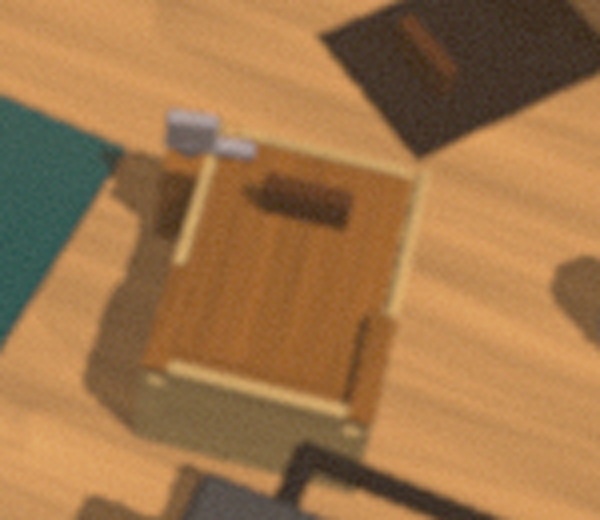

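Run:
```python
from h import *
s=r.sense();print(R.from_euler('xyz',s['tcp_rot']).as_matrix().round(3))
p=cv2.imread('pics/scene0.png');d=np.load('pics/scene0_d.npy');K,T=camT('scene');P=cloud(K,T,d)
im=topview(P,p[:,:,::-1],d,380,740,60,360)
p2=cv2.imread('pics/side0.png');d2=np.load('pics/side0_d.npy');K,T=camT('side');P2=cloud(K,T,d2)
im2=topview(P2,p2[:,:,::-1],d2,380,740,60,360)
k=np.ones((3,3));cv2.imwrite('pics/top.png',cv2.resize(np.hstack([cv2.dilate(im,k),cv2.dilate(im2,k)]),None,fx=1.3,fy=1.3))
```

```text
[[-0.    -0.917  0.399]
 [-0.001  0.399  0.917]
 [-1.     0.    -0.001]]
```

View pics/top.png

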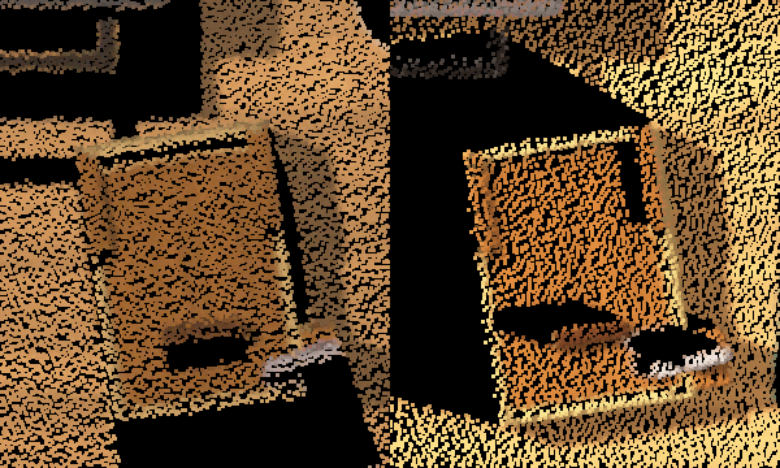

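Request:
step_arm:
  rows:
    - [39,-47,5,0,0,-0.142,85]
    - [78,-94,10,0,0,-0.284,85]
    - [116,-142,15,0,0,-0.427,85]
    - [155,-189,20,0,0,-0.57,85]
    - [194,-236,20,0,0,-0.71,85]
    - [232,-283,20,0,0,-0.85,85]
    - [271,-330,20,0,0,-0.995,85]
    - [271,-330,20,0,0,-0.995,85]
  force: 40

```text
clock: 1.15
eef_pos: [522.6, 239.4, 250.5]
tcp_rot: [-2.351, 1.57, -2.192]
contact_force: [-0.7, 0.7, -1.0]
opening: 0.996
```

Run:
```python
from h import *
s=r.sense();print(s['eef_pos'],s['qpos'],s['qvel'].max(),s['clock']);p,d=snap('wrist','w1')
K,T=camT('wrist',s);P=cloud(K,T,d)
np.save('pics/w1_P.npy',P)
```

```text
[522.56928936 239.41097297 250.48094674] [ 4.27348544e-01  2.57777731e-01  1.72177370e+00 -6.46666575e-04
  1.16307243e+00  2.68873243e-01] 0.06755290194647522 1.15
```

View pics/w1.png

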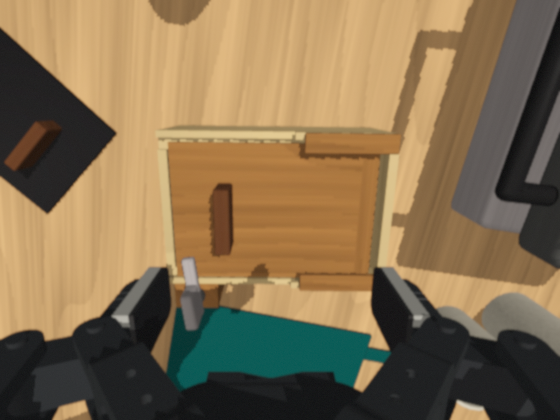

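Run:
```python
from h import *
p=cv2.imread('pics/w1.png')
cv2.imwrite('pics/w1z.png',cv2.resize(p[115:335,145:412],None,fx=3,fy=2.7,interpolation=cv2.INTER_CUBIC)[:600,:800])
P=np.load('pics/w1_P.npy')
for u,v in [(166,200),(222,215),(222,235),(200,210),(300,210),(390,210),(190,265),(191,298),(195,320),(270,345),(230,134),(350,145)]: print((u,v),P[v,u].round(1))
```

```text
(166, 200) [428.5 212.5  84.4]
(222, 215) [484.9 216.5 114.7]
(222, 235) [487.  198.5 115.1]
(200, 210) [461.2 208.5  86.5]
(300, 210) [553.6 223.1  85.8]
(390, 210) [631.5 239.6  99. ]
(190, 265) [458.8 155.4  95.7]
(191, 298) [466.5 133.8 117.1]
(195, 320) [472.5 112.1 118.3]
(270, 345) [558.7  11.    9.9]
(230, 134) [480.1 281.9  84.3]
(350, 145) [583.4 290.2  98.3]
```

View pics/w1z.png

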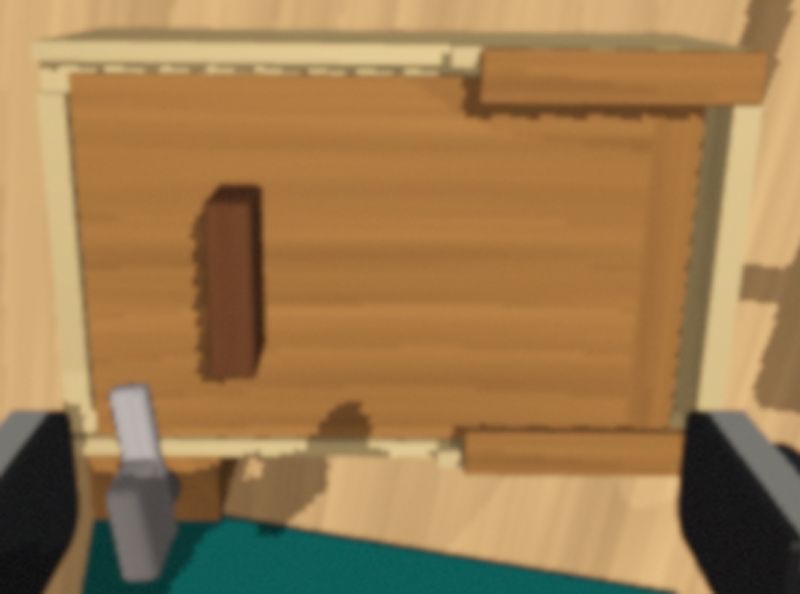

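Run:
```python
from h import *
s=r.sense();K,T=camT('wrist',s)
def q(x,y,z): return ray(K,T,145+x/3,115+y/2.7,z)[:2]
def show(n,a,b,z,ax):
    A,B=q(*a,z),q(*b,z); t=np.arctan2(*(B-A)[::-1]); print(n,A.round(1),B.round(1),'ang',round(t,3),'len',round(np.linalg.norm(B-A),1)); return A,B
show('lip outer',(75,435),(40,75),83,0)
show('lip inner',(92,433),(69,72),83,0)
show('far inner',(697,415),(738,105),97,0)
show('far outer',(724,415),(762,105),97,0)
show('L cheek outer',(35,45),(475,47),84,0)
show('R cheek outer',(120,455),(462,460),84,0)
show('L rail outer',(483,48),(768,52),97,0)
show('R rail outer',(463,472),(690,472),97,0)
show('L rail inner',(481,103),(765,103),97,0)
show('R rail inner',(463,430),(690,432),97,0)
show('cleat L',(205,376),(206,200),114,0)
show('cleat R',(252,376),(248,200),114,0)
show('cleat far/near edge',(205,376),(252,376),114,0)
show('fin L',(124,580),(110,485),117,0)
show('fin R',(158,580),(147,490),117,0)
show('arm L',(120,455),(112,390),99,0)
show('arm R',(158,455),(147,385),99,0)
```

```text
lip outer [436.6 134.9] [416.  265.5] ang 1.727 len 132.2
lip inner [442.2 136.6] [424.5 267.8] ang 1.705 len 132.4
far inner [633.9 182.7] [618.5 290.4] ang 1.713 len 108.8
far outer [642.3 184.1] [625.3 291.5] ang 1.729 len 108.7
L cheek outer [414.2 275.1] [542.1 295.3] ang 0.157 len 129.4
R cheek outer [452.4 129.6] [566.1 146.2] ang 0.145 len 114.9
L rail outer [543.  296.1] [622.5 307.8] ang 0.146 len 80.4
R rail outer [565.  148.5] [637.3 160.4] ang 0.163 len 73.3
L rail inner [545.7 279.1] [625.9 292.2] ang 0.162 len 81.3
R rail inner [561.9 164.9] [633.4 175.9] ang 0.152 len 72.3
cleat L [480.2 180.4] [473.8 239.4] ang 1.68 len 59.3
cleat R [493.9 182.6] [485.3 241.3] ang 1.716 len 59.3
cleat far/near edge [480.2 180.4] [493.9 182.6] ang 0.163 len 13.9
fin L [464.2 100.8] [456.6 137.4] ang 1.775 len 37.4
fin R [474.8 102.6] [467.9 137.4] ang 1.766 len 35.5
arm L [455.2 138.5] [450.5 163.3] ang 1.76 len 25.2
arm R [467.2 140.5] [461.1 167. ] ang 1.798 len 27.2
```

```bash
cat >> h.py <<'E'
YAW=.153; BC=np.array([530.2,217.2])
def bw(x,y): return BC+np.array([np.cos(YAW)*x-np.sin(YAW)*y,np.sin(YAW)*x+np.cos(YAW)*y])
def st():
    s=r.sense();M=R.from_euler('xyz',s['tcp_rot']).as_matrix()
    print('t',s['clock'],'tcp',s['eef_pos'].round(1),'jaw',round(np.arctan2(M[1,2],M[0,2]),3),'xaxis',M[:,0].round(3),'F',s['contact_force'].round(1),'op',round(s['opening'],3),'q',s['qpos'].round(2))
    return s,M
def to(x,y,z,jaw):
    s,M=st(); dj=jaw-np.arctan2(M[1,2],M[0,2]); dj=(dj+np.pi/2)%np.pi-np.pi/2
    # full rotation vec to have x axis straight down
    tx=np.array([0,0,-1.]);j=np.arctan2(M[1,2],M[0,2])+dj;tz=np.array([np.cos(j),np.sin(j),0]);G=np.stack([tx,np.cross(tz,tx),tz],1)
    print('shift',(np.array([x,y,z])-s['eef_pos']).round(1),'rotvec',R.from_matrix(G@M.T).as_rotvec().round(3))
E
python3 - <<'E'
from h import *
to(466.5,118.9,140,.19)
E
```

```text
t 1.2 tcp [521.2 241.1 250.4] jaw 0.162 xaxis [-0.002 -0.    -1.   ] F [-0.4  0.9 -0.9] op 0.996 q [0.43 0.26 1.72 0.   1.16 0.27]
shift [ -54.7 -122.2 -110.4] rotvec [ 0.    -0.002  0.028]
```

Request:
step_arm:
  rows:
    - [-9,-21,-10,0,0,0.01,45]
    - [-18,-42,-20,0,0,0.02,45]
    - [-27,-63,-40,0,0,0.03,45]
    - [-36,-84,-60,0,0,0.03,45]
    - [-45,-105,-80,0,0,0.03,45]
    - [-54,-123,-100,0,0,0.03,45]
    - [-54,-123,-100,0,0,0.03,45]
    - [-54,-123,-100,0,0,0.03,45]

```text
clock: 2.2
eef_pos: [467.8, 119.3, 151.1]
tcp_rot: [2.524, 1.57, 2.717]
contact_force: [-0.3, 0.0, 0.8]
opening: 0.527
```

Run:
```python
from h import *
s,M=st();K,T=camT('wrist',s);p,d=snap('wrist','w2');P=cloud(K,T,d);np.save('pics/w2_P.npy',P);np.savez('pics/w2_T.npz',K=K,T=T)
```

```text
t 2.2 tcp [467.8 119.3 151.1] jaw 0.193 xaxis [-0.001  0.    -1.   ] F [-0.3  0.   0.8] op 0.527 q [0.25 0.23 2.01 0.   0.9  0.05]
```

View pics/w2.png

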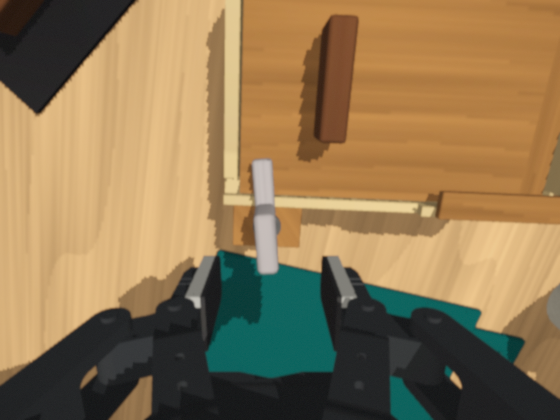

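Run:
```python
from h import *
z=np.load('pics/w2_T.npz');K,T=z['K'],z['T'];P=np.load('pics/w2_P.npy')
p=cv2.imread('pics/w2.png');cv2.imwrite('pics/w2z.png',cv2.resize(p[140:290,210:310],None,fx=4,fy=4,interpolation=cv2.INTER_CUBIC))
m=(P[...,2]>112)&(P[...,2]<124)&(P[...,1]<160)&(P[...,1]>85)&(P[...,0]>440)&(P[...,0]<500)
q=P[m];print(len(q),q.mean(0),q.min(0),q.max(0));(c,sz,a)=cv2.minAreaRect(q[:,:2].astype(np.float32));print(c,sz,a)
m=(P[...,2]>108)&(P[...,2]<120)&(P[...,1]<260)&(P[...,1]>165)&(P[...,0]>440)&(P[...,0]<520)
q=P[m];print(len(q),q.mean(0));print(cv2.minAreaRect(q[:,:2].astype(np.float32)))
for a,b in [((240,20),(242,190)),((224,20),(224,190))]:
    A,B=ray(K,T,*a,83),ray(K,T,*b,83);print(A,B,np.arctan2(A[1]-B[1],A[0]-B[0])-np.pi/2)
print(ray(K,T,232,205,84),ray(K,T,430,215,84))
```

```text
1306 [465.80873065 119.7112759  118.73248145] [456.74235887 100.27065191 112.00098247] [475.71655141 136.07265356 121.49974428]
(466.06414794921875, 118.17976379394531) (12.001148223876953, 35.565547943115234) 14.658649444580078
3771 [484.30824632 209.5693511  114.53886451]
((485.1055603027344, 208.3076171875), (14.473895072937012, 60.082244873046875), 8.626335144042969)
[429.28793881 232.21487971  83.        ] [446.56683954 137.3517362   83.        ] 0.18017038695038945
[420.61808779 230.52850215  83.        ] [435.39502237 135.17017041  83.        ] 0.1537393631998012
[441.99870705 126.69535198  84.        ] [567.9296503  144.48238458  84.        ]
```

View pics/w2z.png

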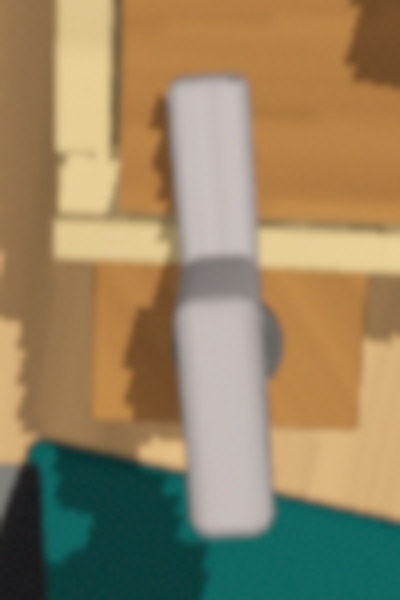

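Request:
step_arm:
  rows:
    - [-1.7,-1.1,-20,0,0,0.04,45]
    - [-1.7,-1.1,-40,0,0,0.04,45]
    - [-1.7,-1.1,-59,0,0,0.04,45]
    - [-1.7,-1.1,-59,0,0,0.04,45]
    - [-1.7,-1.1,-59,0,0,0.04,0]
    - [-1.7,-1.1,-59,0,0,0.04,0]
    - [-1.7,-1.1,-59,0,0,0.04,0]
    - [-1.7,-1.1,-59,0,0,0.04,0]
  force: 30

```text
clock: 3.25
eef_pos: [465.5, 118.3, 93.3]
tcp_rot: [2.618, 1.569, 2.851]
contact_force: [-6.9, 0.3, 9.7]
opening: 0.133
```

Run:
```python
from h import *
st()
```

```text
t 3.25 tcp [465.5 118.3  93.3] jaw 0.233 xaxis [-0.002  0.    -1.   ] F [-6.9  0.3  9.7] op 0.133 q [0.25 0.32 2.05 0.   0.77 0.01]
```

Request:
step_arm:
  rows:
    - [0.3,0,0,0,0,0.18,0]
    - [0.3,0,0,0,0,0.36,0]
    - [0.3,0,0,0,0,0.54,0]
    - [0.3,0,0,0,0,0.72,0]
    - [0.3,0,0,0,0,0.9,0]
    - [0.3,0,0,0,0,1.08,0]
    - [0.3,0,0,0,0,1.26,0]
    - [0.3,0,0,0,0,1.42,0]

```text
clock: 4.25
eef_pos: [464.8, 117.7, 93.4]
tcp_rot: [2.289, 1.567, -2.335]
contact_force: [-1.4, -4.1, -3.3]
opening: 0.135
```

Request:
step_arm:
  rows:
    - [0,0,0,0,0,0.05,0]
    - [0,0,0,0,0,0.05,0]
    - [0,0,0,0,0,0.05,40]
    - [0,0,0,0,0,0.05,40]
    - [0,0,20,0,0,0.05,40]
    - [0,0,60,0,0,0.05,40]
    - [0,0,90,0,0,0.05,40]
    - [0,0,90,0,0,0.05,40]

```text
clock: 5.25
eef_pos: [466.5, 118.2, 185.9]
tcp_rot: [-2.117, 1.568, -0.409]
contact_force: [-0.1, 0.7, -1.1]
opening: 0.469
```

Run:
```python
from h import *
s,M=st();snap('wrist','w3');snap('side','s3')
```

```text
t 5.25 tcp [466.5 118.2 185.9] jaw 1.708 xaxis [ 0.003 -0.001 -1.   ] F [-0.1  0.7 -1.1] op 0.469 q [ 0.25  0.18  1.98 -0.    0.98 -1.46]
```

View pics/w3.png

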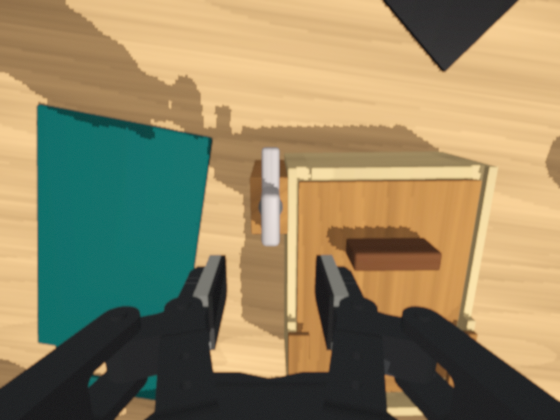

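View pics/s3.png

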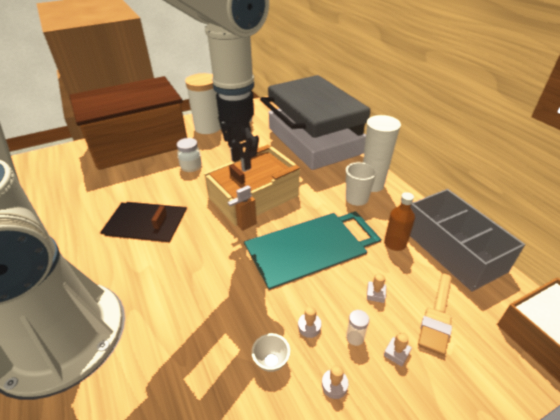

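Request:
step_arm:
  rows:
    - [2,11,0,0,0,-0.18,50]
    - [5,22,0,0,0,-0.36,50]
    - [7,34,0,0,0,-0.54,50]
    - [9,45,0,0,0,-0.72,50]
    - [11,57,-10,0,0,-0.9,50]
    - [14,68,-20,0,0,-1.08,50]
    - [16,79,-30,0,0,-1.26,50]
    - [18,90,-35,0,0,-1.44,50]
  force: 60

```text
clock: 6.35
eef_pos: [481.6, 207.6, 146.3]
tcp_rot: [2.866, 1.565, 3.129]
contact_force: [0.1, 0.8, 0.4]
opening: 0.586
```

Run:
```python
from h import *
to(484.8,208.8,88,.153)
p=cv2.imread('pics/scene0.png');hsv=cv2.cvtColor(p,cv2.COLOR_BGR2HSV);m=cv2.inRange(hsv,(80,100,30),(100,255,140))
cn=max(cv2.findContours(m,0,1)[0],key=cv2.contourArea);print(cv2.contourArea(cn))
K,T=camT('scene')
for n in ['scene']:
    d=np.load('pics/scene0_d.npy');P=cloud(K,T,d);q=P[m>0];q=q[(q[:,2]>2)&(q[:,2]<15)];print(q.mean(0),cv2.minAreaRect(q[:,:2].astype(np.float32)))
p=cv2.imread('pics/side0.png');hsv=cv2.cvtColor(p,cv2.COLOR_BGR2HSV);m=cv2.inRange(hsv,(80,100,30),(100,255,140));K,T=camT('side');d=np.load('pics/side0_d.npy');P=cloud(K,T,d);q=P[m>0];q=q[(q[:,2]>2)&(q[:,2]<15)];print(q.mean(0),q.min(0),q.max(0),cv2.minAreaRect(q[:,:2].astype(np.float32)))
```

```text
t 6.35 tcp [481.6 207.6 146.3] jaw 0.262 xaxis [-0.006  0.    -1.   ] F [0.1 0.8 0.4] op 0.586 q [0.4  0.3  1.92 0.   0.92 0.14]
shift [  3.2   1.2 -58.3] rotvec [-0.    -0.006 -0.109]
723.0
[591.83070915 -15.21135809   8.08182087] ((586.480712890625, -29.49938201904297), (148.5290069580078, 294.63470458984375), 85.45345306396484)
[598.63864249 -26.03386706   6.97356692] [ 428.2742936  -111.98995108    2.61565917] [736.93020734  54.22188133  11.68309334] ((581.6048583984375, -31.153114318847656), (155.42330932617188, 307.85693359375), 86.8624267578125)
```

Request:
step_arm:
  rows:
    - [3.2,1.2,-5,0,-0.004,-0.109,50]
    - [3.2,1.2,-20,0,-0.006,-0.109,50]
    - [3.2,1.2,-40,0,-0.006,-0.109,50]
    - [3.2,1.2,-58,0,-0.006,-0.109,50]
    - [3.2,1.2,-58,0,-0.006,-0.109,50]
    - [3.2,1.2,-58,0,-0.006,-0.109,0]
    - [3.2,1.2,-58,0,-0.006,-0.109,0]
    - [3.2,1.2,-58,0,-0.006,-0.109,0]

```text
clock: 7.35
eef_pos: [485.3, 209.0, 88.9]
tcp_rot: [0.329, 1.569, 0.482]
contact_force: [-1.2, -0.1, 2.8]
opening: 0.151
```

Run:
```python
from h import *
st()
```

```text
t 7.35 tcp [485.3 209.   88.9] jaw 0.154 xaxis [ 0.002  0.001 -1.   ] F [-1.2 -0.1  2.8] op 0.151 q [0.4  0.39 1.96 0.   0.79 0.25]
```

Request:
step_arm:
  rows:
    - [0,0,0,0,0,0,0]
    - [0,0,0,0,0,0,0]
    - [0,0,2.5,-0.002,0.012,0,0]
    - [0,0,5,-0.004,0.024,0,0]
    - [0,0,7.5,-0.005,0.035,0,0]
    - [0,0,7.5,-0.005,0.035,0,0]
    - [0,0,7.5,-0.005,0.035,0,0]
    - [0,0,7.5,-0.005,0.035,0,0]

```text
clock: 8.35
eef_pos: [485.1, 208.9, 96.4]
tcp_rot: [3.114, 1.537, -3.015]
contact_force: [-0.5, 0.1, -1.6]
opening: 0.152
```

Run:
```python
from h import *
st();snap('wrist','w4')
```

```text
t 8.35 tcp [485.1 208.9  96.4] jaw 0.154 xaxis [-0.034 -0.004 -0.999] F [-0.5  0.1 -1.6] op 0.152 q [0.4  0.39 1.93 0.01 0.85 0.24]
```

View pics/w4.png

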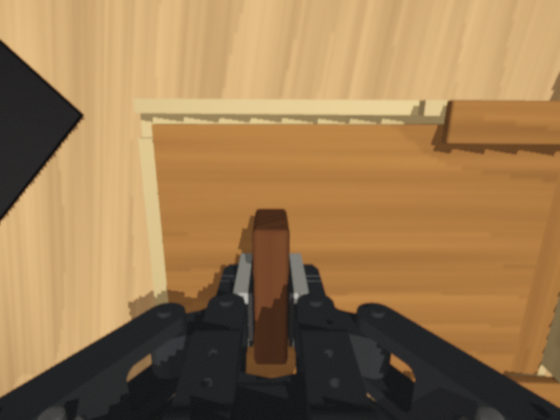

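Request:
step_arm:
  rows:
    - [-13,-2,0,0,0,0,0]
    - [-26,-4,0,0,0,0,0]
    - [-39,-6,0,0,0,0,0]
    - [-52,-8,0,0,0,0,0]
    - [-65,-10,0,0,0,0,0]
    - [-78,-12,0,0,0,0,0]
    - [-90,-13.8,0,0,0,0,0]
    - [-90,-13.8,0,0,0,0,0]

```text
clock: 9.4
eef_pos: [394.1, 194.9, 96.3]
tcp_rot: [3.119, 1.536, -3.01]
contact_force: [0.8, 0.3, -1.2]
opening: 0.153
```

Run:
```python
from h import *
s,M=st();snap('side','s5')
to(500,-26,120,-.06)
```

```text
t 9.4 tcp [394.1 194.9  96.3] jaw 0.154 xaxis [-0.034 -0.005 -0.999] F [ 0.8  0.3 -1.2] op 0.153 q [0.45 0.28 2.11 0.02 0.78 0.28]
t 9.45 tcp [395.1 195.2  96.5] jaw 0.154 xaxis [-0.033 -0.004 -0.999] F [ 0.4  0.5 -2.2] op 0.151 q [0.45 0.28 2.11 0.02 0.78 0.28]
shift [ 104.9 -221.2   23.5] rotvec [ 0.    -0.033 -0.214]
```

View pics/s5.png

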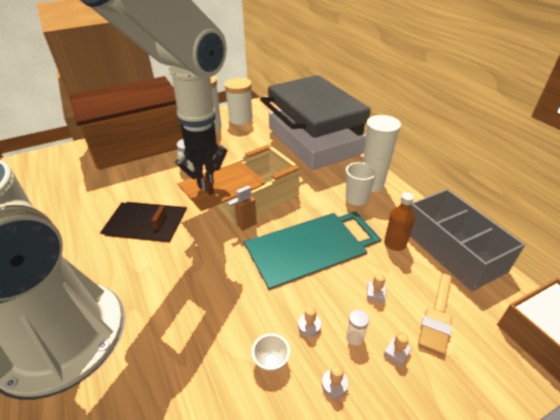

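Request:
step_arm:
  rows:
    - [0,0,30,0,-0.017,0,0]
    - [0,0,60,0,-0.033,0,0]
    - [0,0,85,0,-0.033,0,0]
    - [20,-45,85,0,-0.033,-0.05,0]
    - [41,-88,85,0,-0.033,-0.09,0]
    - [62,-132,85,0,-0.033,-0.13,0]
    - [84,-177,85,0,-0.033,-0.17,0]
    - [105,-221,75,0,-0.033,-0.214,0]

```text
clock: 10.45
eef_pos: [502.0, -27.6, 172.2]
tcp_rot: [-0.203, 1.569, -0.264]
contact_force: [0.6, -0.1, -1.5]
opening: 0.15
```

Request:
step_arm:
  rows:
    - [0,0,0,0,0,0,0]
    - [0,0,-20,0,0,0,0]
    - [0,0,-50,0,0,0,0]
    - [0,0,-80,0,0,0,0]
    - [0,0,-110,0,0,0,0]
    - [0,0,-125,0,0,0,0]
    - [0,0,-130,0,0,0,0]
    - [0,0,-130,0,0,0,0]

```text
clock: 11.45
eef_pos: [502.4, -27.5, 42.6]
tcp_rot: [-0.155, 1.568, -0.217]
contact_force: [0.3, 0.4, -1.6]
opening: 0.152
```

Run:
```python
from h import *
s,M=st();snap('side','s6')
to(500,-26,20,-.06)
```

```text
t 11.45 tcp [502.4 -27.5  42.6] jaw -0.062 xaxis [ 0.003 -0.001 -1.   ] F [ 0.3  0.4 -1.6] op 0.152 q [-0.06  0.44  2.03 -0.    0.67  0.  ]
t 11.5 tcp [502.6 -27.6  42.9] jaw -0.062 xaxis [ 0.003 -0.001 -1.   ] F [ 0.5 -0.6 -1.3] op 0.151 q [-0.06  0.44  2.03 -0.    0.67  0.  ]
shift [ -2.6   1.6 -22.9] rotvec [0.001 0.003 0.002]
```

View pics/s6.png

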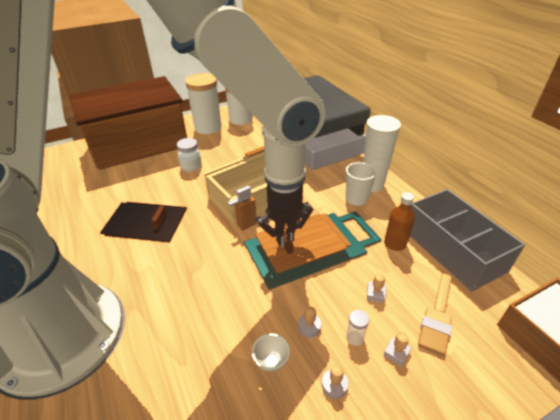

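Well placed over the board, so I'll lower it until it touches, release and lift off.

Request:
step_arm:
  rows:
    - [0,0,-10,0,0.003,0,0]
    - [0,0,-18,0,0.003,0,0]
    - [0,0,-23,0,0.003,0,0]
    - [0,0,-23,0,0.003,0,0]
    - [0,0,-23,0,0.003,0,0]
    - [0,0,-23,0,0.003,0,40]
    - [0,0,-23,0,0.003,0,50]
    - [0,0,-23,0,0.003,0,50]

```text
clock: 12.5
eef_pos: [502.7, -27.6, 20.1]
tcp_rot: [-0.785, 1.57, -0.847]
contact_force: [0.6, -0.2, 0.1]
opening: 0.587
```

Request:
step_arm:
  rows:
    - [0,0,10,0,0,0,50]
    - [0,0,40,0,0,0,50]
    - [-10,-30,100,0,0,0,50]
    - [-20,-60,160,0,0,0,50]
    - [-30,-110,190,0,0,0,60]
    - [-40,-160,200,0,0,0,60]
    - [-40,-190,200,0,0,0,60]
    - [-40,-190,200,0,0,0,60]

```text
clock: 13.5
eef_pos: [462.6, -219.3, 221.0]
tcp_rot: [-0.602, 1.568, -0.666]
contact_force: [-0.0, -0.6, -0.1]
opening: 0.703
```

Run:
```python
from h import *
s,M=st();K,T=camT('wrist',s);p,d=snap('wrist','w7');np.savez('pics/w7.npz',K=K,T=T);snap('side','s7')
```

```text
t 13.5 tcp [ 462.6 -219.3  221. ] jaw -0.064 xaxis [ 0.002 -0.001 -1.   ] F [-0.  -0.6 -0.1] op 0.703 q [-0.45  0.19  1.88 -0.    1.07 -0.38]
```

View pics/w7.png

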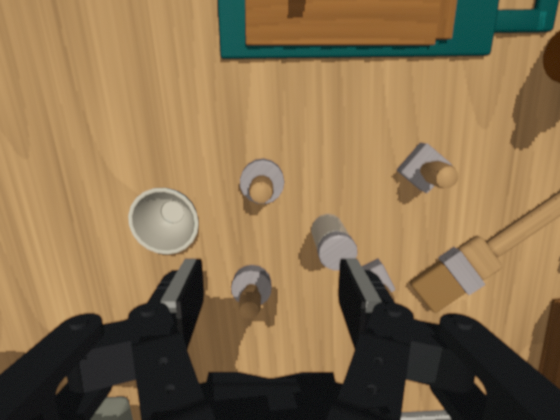

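View pics/s7.png

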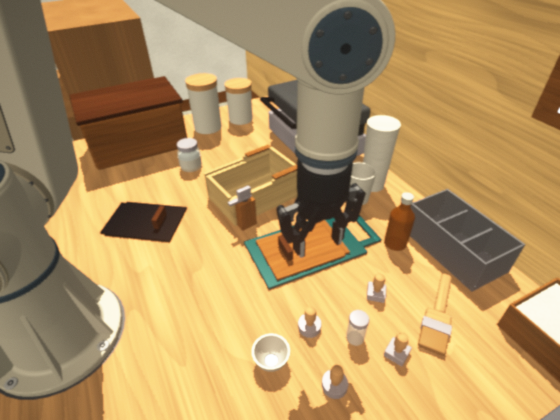

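Run:
```python
from h import *
z=np.load('pics/w7.npz');d=np.load('pics/w7_d.npy');P=cloud(z['K'],z['T'],d)
def clus(P,lo,hi,name):
    m=((P[...,2]>lo)&(P[...,2]<hi)&(P[...,0]>380)&(P[...,0]<700)&(P[...,1]<-150)&(P[...,1]>-420)).astype(np.uint8)
    n,l=cv2.connectedComponents(m)
    for i in range(1,n):
        q=P[l==i]
        if len(q)>25:
            c,rad=cv2.minEnclosingCircle(q[:,:2].astype(np.float32)); print(name,len(q),'mean',q.mean(0).round(1),'circ',np.round(c,1),round(rad,1),cv2.minAreaRect(q[:,:2].astype(np.float32))[1:])
clus(P,55,75,'w top');clus(P,13,24,'w base')
for n in ['scene','side']:
    d=np.load(f'pics/{n}0_d.npy');K,T=camT(n);Q=cloud(K,T,d);clus(Q,53,75,n)
```

```text
w top 478 mean [ 620.7 -217.9   60.9] circ [ 622.  -218.6] 10.9 ((20.333681106567383, 20.894643783569336), 32.525352478027344)
w top 430 mean [ 454.5 -220.6   61.3] circ [ 454.2 -221.3] 10.8 ((20.457752227783203, 20.800004959106445), 26.72336196899414)
w top 1111 mean [ 520.3 -278.4   68.6] circ [ 522.  -282.4] 18.5 ((36.375892639160156, 33.11151123046875), 35.220176696777344)
w top 345 mean [ 433.7 -341.3   61. ] circ [ 433.4 -343.4] 10.9 ((19.736595153808594, 21.13470458984375), 77.45034790039062)
w base 945 mean [ 616.5 -216.3   18.4] circ [ 622.4 -218.8] 25.7 ((38.27021789550781, 38.49559020996094), 48.72907638549805)
w base 961 mean [ 454.9 -217.    18.8] circ [ 454.1 -222.1] 23.0 ((44.667240142822266, 44.3845329284668), 85.66781616210938)
w base 111 mean [ 517.2 -269.1   18.5] circ [ 520.  -277.4] 17.0 ((33.942161560058594, 12.177542686462402), 22.068330764770508)
w base 2958 mean [ 663.7 -345.8   15.2] circ [ 665.3 -345.7] 50.1 ((91.92143249511719, 55.892578125), 36.955909729003906)
w base 289 mean [ 581.  -336.4   18.2] circ [ 579.8 -342.5] 20.5 ((16.55410385131836, 41.004112
[... 699 characters left out ...]
6.  -220.7] 12.5 ((20.839862823486328, 20.886301040649414), 58.56562805175781)
side 78 mean [ 619.8 -221.5   58.9] circ [ 621.6 -220. ] 10.6 ((17.299049377441406, 19.519155502319336), 0.5391413569450378)
side 97 mean [ 452.1 -224.7   58.9] circ [ 452.9 -223.1] 11.2 ((19.316627502441406, 21.42274284362793), 10.216992378234863)
side 336 mean [ 519.  -285.6   65.9] circ [ 521.8 -283.5] 18.8 ((35.91482162475586, 35.33200454711914), 63.58678436279297)
side 119 mean [ 568.7 -348.7   58.9] circ [ 570.7 -347.5] 11.4 ((20.053987503051758, 20.33550262451172), 19.921308517456055)
side 138 mean [ 431.2 -346.    58.9] circ [ 432.1 -345.1] 10.8 ((19.948362350463867, 20.17989158630371), 61.877506256103516)
```

Request:
step_arm:
  rows:
    - [-8.4,-2.2,-30,0,0,0,50]
    - [-8.4,-2.2,-75,0,0,0,50]
    - [-8.4,-2.2,-120,0,0,0,50]
    - [-8.4,-2.2,-150,0,0,0,50]
    - [-8.4,-2.2,-175,0,0,0,50]
    - [-8.4,-2.2,-192,0,0,0,50]
    - [-8.4,-2.2,-192,0,0,0,0]
    - [-8.4,-2.2,-192,0,0,0,0]
  force: 40

```text
clock: 14.6
eef_pos: [454.5, -219.4, 29.0]
tcp_rot: [-0.359, 1.57, -0.421]
contact_force: [0.2, -0.2, -1.2]
opening: 0.272
```

Request:
step_arm:
  rows:
    - [0,0,0,0,0,0,0]
    - [0,0,0,0,0,0,0]
    - [0,0,20,0,0,0,0]
    - [0,0,60,0,0,0,0]
    - [0,0,110,0,0,0,0]
    - [0,0,160,0,0,0,0]
    - [0,0,172,0,0,0,0]
    - [0,0,172,0,0,0,0]

```text
clock: 15.6
eef_pos: [454.6, -219.4, 201.4]
tcp_rot: [-0.361, 1.568, -0.424]
contact_force: [0.6, 0.4, -1.0]
opening: 0.26
```

Run:
```python
from h import *
BC[:]=530,216.5
print(bw(50,-28),bw(50,28),bw(-50,-28),bw(-50,28))
x,y=bw(50,28)
to(x,y,200,.153);snap('wrist','w8')
```

```text
[583.68322126 196.44727563] [575.14861021 251.79310125] [484.85138979 181.20689875] [476.31677874 236.55272437]
t 15.6 tcp [ 454.6 -219.4  201.4] jaw -0.062 xaxis [ 0.002 -0.001 -1.   ] F [ 0.6  0.4 -1. ] op 0.26 q [-0.45  0.2   1.92  0.    1.02 -0.39]
shift [120.6 471.2  -1.4] rotvec [0.001 0.003 0.215]
```

View pics/w8.png

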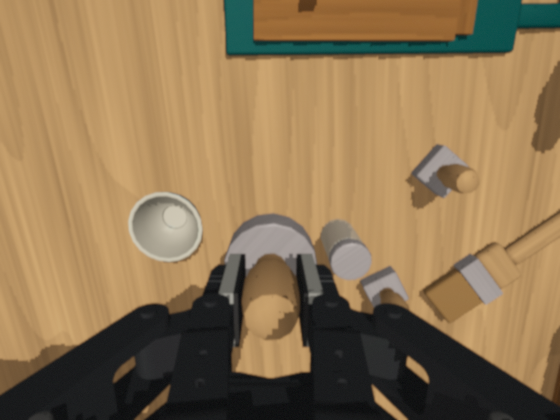

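Request:
step_arm:
  rows:
    - [15,58,0,0,0,0.03,0]
    - [30,116,0,0,0,0.06,0]
    - [45,174,0,0,0,0.09,0]
    - [60,232,0,0,0,0.12,0]
    - [75,290,0,0,0,0.15,0]
    - [90,348,0,0,0,0.18,0]
    - [105,408,0,0,0,0.2,0]
    - [120.6,466,0,0,0,0.215,0]

```text
clock: 16.65
eef_pos: [573.6, 248.5, 197.5]
tcp_rot: [-2.791, 1.567, -2.637]
contact_force: [0.2, -1.0, -0.4]
opening: 0.271
```

```bash
sed -i 's/BC=np.array(\[530.2,217.2\])/BC=np.array([530.,216.5])/' h.py
python3 - <<'E'
from h import *
x,y=bw(50,28)
s,M=st();K,T=camT('wrist',s);snap('wrist','w9');np.savez('pics/w9.npz',K=K,T=T)
to(x,y,38,.153)
E
```

```text
t 16.65 tcp [573.6 248.5 197.5] jaw 0.154 xaxis [-0.003 -0.002 -1.   ] F [ 0.2 -1.  -0.4] op 0.271 q [ 0.41  0.39  1.66 -0.    1.09  0.25]
t 16.7 tcp [575.6 255.2 197.7] jaw 0.156 xaxis [-0.     0.003 -1.   ] F [2.7 5.2 0. ] op 0.265 q [0.41 0.39 1.66 0.   1.09 0.26]
shift [  -0.4   -3.5 -159.7] rotvec [-0.003 -0.    -0.003]
```

View pics/w9.png

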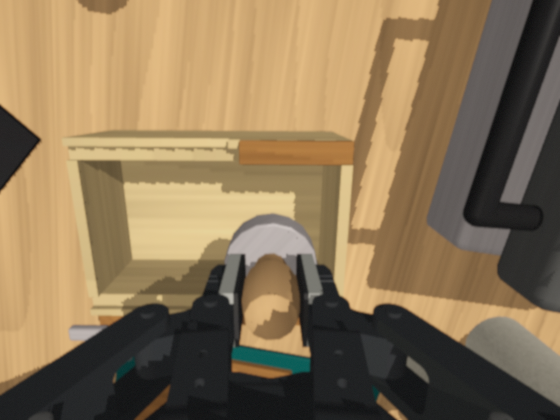

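Request:
step_arm:
  rows:
    - [0,-1,-20,0,0,0,0]
    - [0,-2,-40,0,0,0,0]
    - [0,-3.5,-60,0,0,0,0]
    - [0,-3.5,-70,0,0,0,0]
    - [0,-3.5,-70,0,0,0,0]
    - [0,-3.5,-70,0,0,0,0]
    - [0,-3.5,-70,0,0,0,0]
    - [0,-3.5,-70,0,0,0,0]

```text
clock: 17.7
eef_pos: [575.8, 251.8, 128.4]
tcp_rot: [1.235, 1.567, 1.39]
contact_force: [-0.3, -1.1, -0.7]
opening: 0.271
```

Run:
```python
from h import *
x,y=bw(50,28)
s,M=st();K,T=camT('wrist',s);snap('wrist','w10');np.savez('pics/w10.npz',K=K,T=T)
to(x,y,38,.153)
```

```text
t 17.7 tcp [575.8 251.8 128.4] jaw 0.156 xaxis [ 0.001  0.003 -1.   ] F [-0.3 -1.1 -0.7] op 0.271 q [0.41 0.47 1.71 0.   0.96 0.25]
t 17.75 tcp [575.8 251.9 128.3] jaw 0.156 xaxis [ 0.     0.003 -1.   ] F [ 0.7 -0.  -1.2] op 0.27 q [0.41 0.47 1.71 0.   0.96 0.25]
shift [ -0.6  -0.1 -90.3] rotvec [-0.003  0.    -0.003]
```

View pics/w10.png

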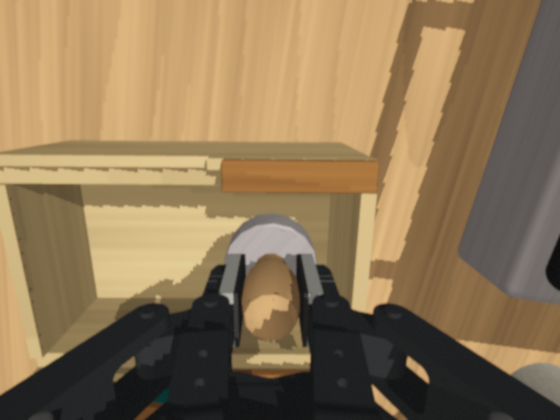

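Request:
step_arm:
  rows:
    - [-0.6,0,-20,-0.003,0,0,0]
    - [-0.6,0,-45,-0.003,0,0,0]
    - [-0.6,0,-70,-0.003,0,0,0]
    - [-0.6,0,-86,-0.003,0,0,0]
    - [-0.6,0,-90,-0.003,0,0,0]
    - [-0.6,0,-90,-0.003,0,0,0]
    - [-0.6,0,-90,-0.003,0,0,0]
    - [-0.6,0,-90,-0.003,0,0,42]

```text
clock: 18.75
eef_pos: [567.9, 250.2, 37.0]
tcp_rot: [-3.038, 1.557, -2.883]
contact_force: [-42.2, 0.3, 5.1]
opening: 0.467
```

Request:
step_arm:
  rows:
    - [0,0,0,0,0,0,42]
    - [0,0,0,0,0,0,42]
    - [0,0,20,0,0,0,42]
    - [0,0,60,0,0,0,42]
    - [0,0,110,0,0,0,42]
    - [0,0,160,0,0,0,42]
    - [0,-50,170,0,0,0,42]
    - [0,-100,170,0,0,0,42]

```text
clock: 19.75
eef_pos: [570.3, 149.9, 211.2]
tcp_rot: [-2.97, 1.565, -2.814]
contact_force: [0.2, -0.2, -0.7]
opening: 0.489
```

Run:
```python
from h import *
snap('side','s11');snap('scene','c11');to(433.3,-343.8,200,-.3)
```

```text
t 19.85 tcp [569.4 146.6 209.9] jaw 0.152 xaxis [-0.009 -0.004 -1.   ] F [-0.4  0.5 -0.4] op 0.489 q [ 0.25  0.32  1.73 -0.    1.1   0.1 ]
shift [-136.1 -490.4   -9.9] rotvec [ 0.002 -0.01  -0.452]
```

View pics/s11.png

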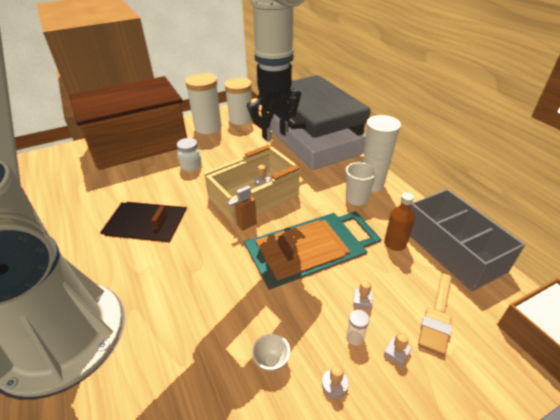

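View pics/c11.png

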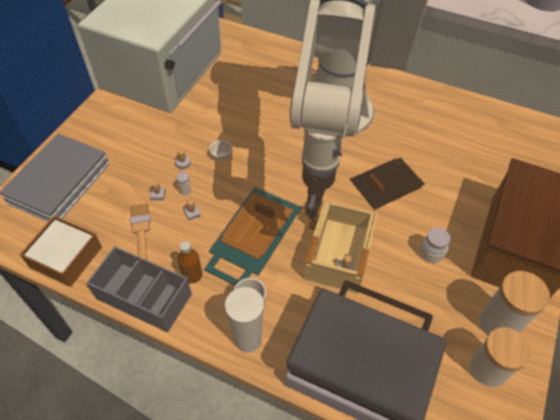

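```bash
cat >> h.py <<'E'
def clus(P,lo,hi,name,x0=380,x1=700,y0=-420,y1=-150,minn=20):
    m=((P[...,2]>lo)&(P[...,2]<hi)&(P[...,0]>x0)&(P[...,0]<x1)&(P[...,1]<y1)&(P[...,1]>y0)).astype(np.uint8)
    n,l=cv2.connectedComponents(m)
    for i in range(1,n):
        q=P[l==i]
        if len(q)>minn:
            c,rad=cv2.minEnclosingCircle(q[:,:2].astype(np.float32)); b=np.array(c)-BC
            print(name,len(q),'mean',q.mean(0).round(1),'circ',np.round(c,1),round(rad,1),'rect',np.round(cv2.minAreaRect(q[:,:2].astype(np.float32))[1],1),round(cv2.minAreaRect(q[:,:2].astype(np.float32))[2],1),'box',np.round([b@[np.cos(YAW),np.sin(YAW)],b@[-np.sin(YAW),np.cos(YAW)]],1))
E
python3 - <<'E'
from h import *
for n,f in [('scene','c11'),('side','s11')]:
    d=np.load(f'pics/{f}_d.npy');K,T=camT(n);P=cloud(K,T,d);clus(P,53,75,n)
    clus(P,63,74,n+'box',500,640,170,290,5)
E
```

```text
scene 38 mean [ 437.5 -345.3   59.7] circ [ 433.9 -346.5] 15.2 rect [21.1 26.3] 88.0 box [-180.7 -541.8]
scene 127 mean [ 527.6 -282.8   66.9] circ [ 526.6 -284.2] 19.1 rect [34.9 33.8] 28.3 box [ -79.6 -494.4]
scene 44 mean [ 575.2 -348.6   59.3] circ [ 574.8 -349.6] 12.0 rect [20.5 19.6] 31.5 box [ -42.  -566.3]
scene 45 mean [ 590.2 -221.2   60. ] circ [ 590.8 -222.7] 11.4 rect [19.8 20.1] 60.0 box [  -6.9 -443.3]
scenebox 48 mean [577.9 245.4  68.6] circ [577.3 244.7] 10.9 rect [20.3 18.7] 88.3 box [51.  20.7]
scenebox 82 mean [633.2 245.4  68.5] circ [633.  241.7] 48.0 rect [ 5.8 96. ] 8.3 box [105.6   9.2]
side 89 mean [ 583.9 -222.3   58.3] circ [ 584.6 -221. ] 11.7 rect [21.4 20.6] 14.8 box [ -12.8 -440.7]
side 330 mean [ 519.2 -285.7   66.1] circ [ 521.  -283.6] 18.7 rect [35.3 36. ] 19.6 box [ -85.1 -492.9]
side 118 mean [ 568.9 -348.8   58.8] circ [ 570.  -347.3] 11.4 rect [20.7 20.5] 5.6 box [ -46.4 -563.3]
side 134 mean [ 431.3 -345.8   59. ] circ [ 432.3 -344.8] 10.8 rect [19.2 20. ] 57.3 box [-182.1 -539.9]
sidebox 172 mean [579.5 266.9  68.6] circ [566.7 237.4] 73.0 rect [ 70.9 146. ] 62.9 box [39.4 15.1]
sidebox 30 mean [572.6 244.6  67.7] circ [572.3 246. ] 11.4 rect [19.8 17.4] 59.5 box [46.3 22.7]
```

Request:
step_arm:
  rows:
    - [-17,-60,-5,0,0,-0.05,50]
    - [-34,-120,-10,0,0,-0.1,50]
    - [-51,-180,-10,0,0,-0.16,50]
    - [-68,-240,-10,0,0,-0.22,50]
    - [-85,-300,-10,0,-0.005,-0.28,50]
    - [-100,-360,-10,0,-0.01,-0.34,50]
    - [-116,-420,-10,0,-0.01,-0.4,50]
    - [-132,-470,-10,0,-0.01,-0.45,50]

```text
clock: 20.85
eef_pos: [438.1, -326.5, 202.1]
tcp_rot: [-0.592, 1.564, -0.892]
contact_force: [0.9, -0.2, 0.9]
opening: 0.585
```

Request:
step_arm:
  rows:
    - [0,0,0,0,0,0,50]
    - [0,0,0,0,0,0,50]
    - [0,0,0,0,0,0,50]
    - [0,0,0,0,0,0,50]
    - [0,0,0,0,0,0,50]
    - [0,0,0,0,0,0,50]
    - [0,0,0,0,0,0,50]
    - [0,0,0,0,0,0,50]

```text
clock: 21.85
eef_pos: [438.1, -326.5, 202.0]
tcp_rot: [-0.594, 1.564, -0.894]
contact_force: [-0.7, 0.0, -0.3]
opening: 0.586
```

Run:
```python
from h import *
s,M=st();K,T=camT('wrist',s);p,d=snap('wrist','w12');np.savez('pics/w12.npz',K=K,T=T);P=cloud(K,T,d);clus(P,55,65,'top');clus(P,13,24,'base');to(433.3,-343.8,29,-.3)
```

```text
t 21.85 tcp [ 438.1 -326.5  202. ] jaw -0.3 xaxis [ 0.004 -0.005 -1.   ] F [-0.7  0.  -0.3] op 0.586 q [-0.64  0.26  1.84 -0.    1.04 -0.34]
top 499 mean [ 583.3 -223.7   60.8] circ [ 585.4 -220.9] 10.6 rect [12.7 20.8] 69.7 box [ -11.9 -440.8]
top 45 mean [ 507.2 -275.6   61.3] circ [ 510.5 -276.6] 12.4 rect [24.8  5.1] 64.2 box [ -94.5 -484.4]
top 544 mean [ 569.9 -345.5   61. ] circ [ 570.9 -346.6] 11.0 rect [21.  20.7] 81.4 box [ -45.4 -562.8]
top 465 mean [ 433.7 -342.3   61.3] circ [ 433.3 -343.4] 11.0 rect [19.9 21.1] 31.1 box [-180.9 -538.6]
base 1166 mean [ 578.3 -225.4   18.5] circ [ 581.7 -224.7] 21.9 rect [29.4 38.6] 48.9 box [ -16.1 -444. ]
base 4799 mean [ 663.9 -345.9   15.2] circ [ 666.1 -346.3] 50.1 rect [92.1 54.9] 35.8 box [  48.8 -577. ]
base 63 mean [ 508.6 -276.1   18.5] circ [ 514.3 -278.6] 15.3 rect [30.6  9. ] 62.3 box [ -91.  -486.9]
base 1036 mean [ 565.8 -342.6   18.5] circ [ 571.5 -347.2] 25.9 rect [38.4 38. ] 25.5 box [ -44.9 -563.4]
base 1032 mean [ 435.  -337.8   18.8] circ [ 433.1 -343.8] 22.9 rect [43.1 44.8] 71.1 box [-181.1 -538.9]
t 21.9 tcp [ 438.1 -326.5  202. ] jaw -0.3 xaxis [ 0.004 -0.005 -1.   ] F [-0.3 -0.1  0.4] op 0.59 q [-0.64  0.26  1.84 -0.    1.04 -0.34]
shift [  -4.8  -17.3 -173. ] rotvec [0.005 0.004 0.   ]
```

View pics/w12.png

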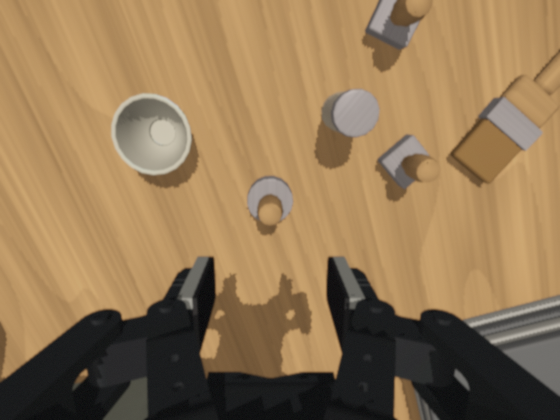

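Request:
step_arm:
  rows:
    - [-4.8,-17.3,-20,0.003,0.004,0,50]
    - [-4.8,-17.3,-60,0.003,0.004,0,50]
    - [-4.8,-17.3,-100,0.003,0.004,0,50]
    - [-4.8,-17.3,-140,0.003,0.004,0,50]
    - [-4.8,-17.3,-173,0.003,0.004,0,50]
    - [-4.8,-17.3,-173,0.003,0.004,0,50]
    - [-4.8,-17.3,-173,0.003,0.004,0,0]
    - [-4.8,-17.3,-173,0.003,0.004,0,0]

```text
clock: 22.9
eef_pos: [433.9, -344.6, 30.3]
tcp_rot: [-0.82, 1.567, -1.12]
contact_force: [0.7, 0.1, -0.6]
opening: 0.271
```

Request:
step_arm:
  rows:
    - [0,0,0,0,0,0,0]
    - [0,0,0,0,0,0,0]
    - [0,0,20,0,0,0,0]
    - [0,0,60,0,0,0,0]
    - [0,0,110,0,0,0,0]
    - [0,0,150,0,0,0,0]
    - [0,40,160,0,0,0,0]
    - [0,80,160,0,0,0,0]

```text
clock: 23.9
eef_pos: [434.4, -264.2, 191.8]
tcp_rot: [-0.545, 1.564, -0.846]
contact_force: [0.3, 0.6, -2.2]
opening: 0.269
```

Run:
```python
from h import *
print(bw(-35,27));to(*bw(-35,27),180,.153)
```

```text
[491.29395723 237.85046259]
t 23.9 tcp [ 434.4 -264.2  191.8] jaw -0.301 xaxis [ 0.004 -0.005 -1.   ] F [ 0.3  0.6 -2.2] op 0.269 q [-0.55  0.21  1.92 -0.    1.   -0.25]
shift [ 56.9 502.1 -11.8] rotvec [0.004 0.005 0.454]
```

Request:
step_arm:
  rows:
    - [6,58,0,0,0,0.06,0]
    - [13,116,0,0,0,0.12,0]
    - [20,175,0,0,0,0.18,0]
    - [27,234,0,0,0,0.24,0]
    - [34,293,0,0.004,0.005,0.3,0]
    - [41,352,0,0.004,0.005,0.36,0]
    - [48,412,0,0.004,0.005,0.42,0]
    - [55,470,0,0.004,0.005,0.454,0]

```text
clock: 24.9
eef_pos: [489.3, 208.0, 192.2]
tcp_rot: [0.376, 1.57, 0.531]
contact_force: [1.7, -0.4, -1.3]
opening: 0.269
```

Request:
step_arm:
  rows:
    - [0,15,0,0,0,0,0]
    - [0,30,0,0,0,0,0]
    - [0,30,0,0,0,0,0]
    - [0,30,0,0,0,0,0]
    - [0,30,-20,0,0,0,0]
    - [0,30,-40,0,0,0,0]
    - [0,30,-60,0,0,0,0]
    - [0,30,-60,0,0,0,0]

```text
clock: 25.9
eef_pos: [488.4, 236.4, 131.1]
tcp_rot: [-2.821, 1.569, -2.668]
contact_force: [0.1, -0.2, -1.4]
opening: 0.268
```

Run:
```python
from h import *
to(*bw(-35,27),38.5,.153)
```

```text
t 25.9 tcp [488.4 236.4 131.1] jaw 0.153 xaxis [-0.002 -0.001 -1.   ] F [ 0.1 -0.2 -1.4] op 0.268 q [ 0.45  0.35  1.9  -0.    0.9   0.29]
shift [  2.9   1.5 -92.6] rotvec [ 0.001 -0.002 -0.   ]
```

Request:
step_arm:
  rows:
    - [2.9,1.5,-20,0,0,0,0]
    - [2.9,1.5,-45,0,0,0,0]
    - [2.9,1.5,-70,0,0,0,0]
    - [2.9,1.5,-86,0,0,0,0]
    - [2.9,1.5,-92,0,0,0,0]
    - [2.9,1.5,-92,0,0,0,0]
    - [2.9,1.5,-92,0,0,0,0]
    - [2.9,1.5,-92,0,0,0,31]

```text
clock: 26.9
eef_pos: [491.8, 238.1, 39.9]
tcp_rot: [-2.78, 1.57, -2.627]
contact_force: [0.2, -0.4, -0.8]
opening: 0.362
```

Request:
step_arm:
  rows:
    - [0,0,0,0,0,0,31]
    - [0,0,0,0,0,0,31]
    - [0,0,20,0,0,0,31]
    - [0,0,60,0,0,0,35]
    - [0,0,110,0,0,0,42]
    - [0,0,160,0,0,0,42]
    - [15,0,170,0,0,0,42]
    - [30,0,170,0,0,0,42]

```text
clock: 27.9
eef_pos: [522.8, 238.4, 211.1]
tcp_rot: [0.221, 1.569, 0.374]
contact_force: [-0.2, 0.4, -0.3]
opening: 0.491
```

Run:
```python
from h import *
s,M=st();K,T=camT('wrist',s);p,d=snap('wrist','w13');P=cloud(K,T,d);clus(P,64,74,'boxtop',440,640,130,300);to(571,-347,190,np.deg2rad(25.5))
```

```text
t 27.9 tcp [522.8 238.4 211.1] jaw 0.153 xaxis [ 0.002  0.001 -1.   ] F [-0.2  0.4 -0.3] op 0.491 q [ 0.43  0.29  1.76 -0.    1.08  0.27]
boxtop 25 mean [449.9 280.   67.3] circ [450. 280.] 9.6 rect [19.1  0.2] 8.7 box [-69.4  75. ]
boxtop 23 mean [519.4 290.3  72.2] circ [519.4 290.3] 8.8 rect [17.7  0.2] 8.0 box [ 0.8 74.6]
boxtop 69 mean [557.3 295.9  69.4] circ [557.5 295.9] 28.0 rect [56.1  0.2] 8.4 box [39.3 74.3]
boxtop 609 mean [626.8 220.7  69. ] circ [618.6 226.8] 56.9 rect [113.8  19.8] 88.2 box [89.2 -3.3]
boxtop 469 mean [492.4 239.8  69.5] circ [492. 239.] 10.8 rect [20.3 20.6] 52.6 box [-34.1  28.1]
boxtop 464 mean [573.7 249.5  69.5] circ [574.4 248.7] 10.6 rect [20.3 20.2] 10.1 box [48.8 25.1]
boxtop 123 mean [446.8 146.9  69.2] circ [448.1 151. ] 9.5 rect [ 9.8 18.9] 59.6 box [-90.9 -52.2]
boxtop 484 mean [536.2 158.3  69.2] circ [536.1 158.2] 42.6 rect [85.2  1.9] 8.5 box [ -2.9 -58.6]
t 27.95 tcp [524.2 238.3 210. ] jaw 0.153 xaxis [ 0.002  0.    -1.   ] F [ 0.9  0.1 -0.3] op 0.494 q [ 0.42  0.3   1.76 -0.    1.08  0.27]
shift [  46.8 -585.3  -20. ] rotvec [-0.     0.002  0.292]
```

View pics/w13.png

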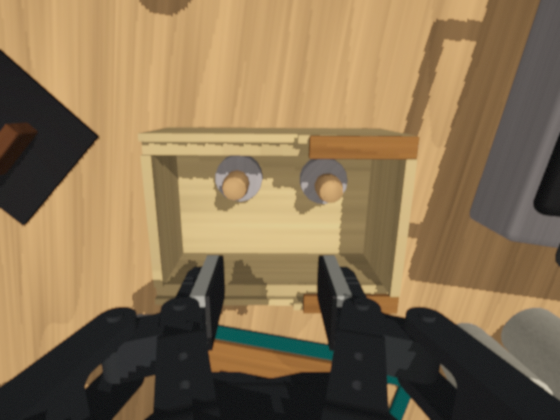

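Request:
step_arm:
  rows:
    - [5,-60,0,0,0,0.03,50]
    - [10,-120,0,0,0,0.06,50]
    - [14,-180,0,0,0,0.1,50]
    - [19,-240,0,0,0,0.14,50]
    - [24,-300,0,0,0,0.18,50]
    - [28,-360,0,0,0,0.22,50]
    - [33,-420,0,0,0,0.26,50]
    - [38,-480,0,0,0,0.292,50]

```text
clock: 28.95
eef_pos: [561.4, -243.5, 208.3]
tcp_rot: [1.542, 1.569, 1.988]
contact_force: [0.9, 1.1, 0.3]
opening: 0.585
```

Request:
step_arm:
  rows:
    - [5,-50,0,0,0,0,50]
    - [9,-90,-10,0,0,0,50]
    - [9,-90,-15,0,0,0,50]
    - [9,-90,-15,0,0,0,50]
    - [9,-90,-15,0,0,0,50]
    - [9,-90,-15,0,0,0,50]
    - [9,-90,-15,0,0,0,50]
    - [9,-90,-15,0,0,0,50]

```text
clock: 29.95
eef_pos: [570.5, -333.3, 193.6]
tcp_rot: [1.425, 1.569, 1.871]
contact_force: [-0.5, -0.3, -0.0]
opening: 0.588
```

Run:
```python
from h import *
s,M=st();K,T=camT('wrist',s);p,d=snap('wrist','w14');P=cloud(K,T,d);clus(P,55,65,'top');clus(P,13,24,'base');to(571,-347,29,np.deg2rad(25.5))
```

```text
t 29.95 tcp [ 570.5 -333.3  193.6] jaw 0.446 xaxis [-0.     0.002 -1.   ] F [-0.5 -0.3 -0. ] op 0.588 q [-0.53  0.44  1.59  0.    1.11 -0.98]
top 687 mean [ 585.7 -220.9   61.3] circ [ 586.5 -220.2] 11.0 rect [20.7 21.4] 35.6 box [ -10.8 -440.2]
top 493 mean [ 571.2 -345.5   61.3] circ [ 571.5 -346.5] 11.1 rect [21.2 20.6] 12.1 box [ -44.8 -562.8]
base 1204 mean [ 583.1 -223.1   18.7] circ [ 586.4 -220.1] 25.7 rect [38.4 38.1] 49.0 box [ -10.8 -440.1]
base 927 mean [ 569.6 -341.6   18.6] circ [ 571.6 -346.7] 25.8 rect [37.5 37.9] 26.0 box [ -44.7 -563. ]
base 3776 mean [ 663.6 -345.9   15.3] circ [ 665.8 -345.7] 50.1 rect [92.  54.9] 36.6 box [  48.6 -576.4]
t 30.0 tcp [ 570.5 -333.4  193.5] jaw 0.446 xaxis [-0.001  0.002 -1.   ] F [-0.2 -0.8  0.2] op 0.582 q [-0.53  0.44  1.59  0.    1.11 -0.98]
shift [   0.5  -13.6 -164.5] rotvec [-0.002 -0.001 -0.001]
```

View pics/w14.png

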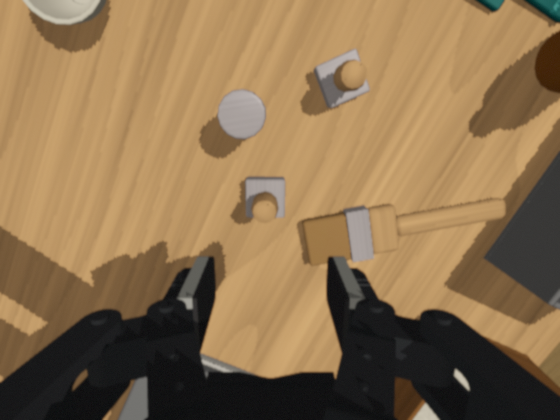

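Request:
step_arm:
  rows:
    - [1,-13.4,-20,0,0,0,50]
    - [1,-13.4,-60,0,0,0,50]
    - [1,-13.4,-100,0,0,0,50]
    - [1,-13.4,-140,0,0,0,50]
    - [1,-13.4,-164,0,0,0,50]
    - [1,-13.4,-164,0,0,0,50]
    - [1,-13.4,-164,0,0,0,0]
    - [1,-13.4,-164,0,0,0,0]

```text
clock: 31.0
eef_pos: [572.2, -347.4, 30.7]
tcp_rot: [0.035, 1.57, 0.481]
contact_force: [-0.1, 0.1, -1.3]
opening: 0.27
```

Request:
step_arm:
  rows:
    - [0,0,0,0,0,0,0]
    - [0,0,0,0,0,0,0]
    - [0,0,20,0,0,0,0]
    - [0,0,60,0,0,0,0]
    - [0,0,110,0,0,0,0]
    - [0,0,150,0,0,0,0]
    - [0,40,160,0,0,0,0]
    - [0,90,160,0,0,0,0]

```text
clock: 32.0
eef_pos: [573.0, -257.6, 193.8]
tcp_rot: [-0.691, 1.566, -0.247]
contact_force: [-0.8, -0.9, -1.4]
opening: 0.269
```

Run:
```python
from h import *
print(bw(35,-32));to(*bw(35,-32),180,.153)
```

```text
[569.46806162 190.20794584]
t 32.0 tcp [ 573.  -257.6  193.8] jaw 0.445 xaxis [ 0.005 -0.001 -1.   ] F [-0.8 -0.9 -1.4] op 0.269 q [-0.43  0.39  1.67  0.    1.08 -0.87]
shift [ -3.5 447.8 -13.8] rotvec [ 0.002  0.005 -0.292]
```

Request:
step_arm:
  rows:
    - [0,55,0,0,0,-0.04,0]
    - [0,110,0,0,0,-0.08,0]
    - [0,165,0,0,0,-0.12,0]
    - [0,225,0,0,0.005,-0.16,0]
    - [-1,285,0,0,0.005,-0.2,0]
    - [-2,345,0,0,0.005,-0.24,0]
    - [-3,400,0,0,0.005,-0.28,0]
    - [-3,440,0,0,0.005,-0.292,0]

```text
clock: 33.0
eef_pos: [569.8, 185.0, 195.5]
tcp_rot: [-0.951, 1.569, -0.798]
contact_force: [0.8, 0.0, -1.1]
opening: 0.263
```

Request:
step_arm:
  rows:
    - [0,0,0,0,0,0,0]
    - [0,4,0,0,0,0,0]
    - [0,4,0,0,0,0,0]
    - [0,4,-10,0,0,0,0]
    - [0,4,-30,0,0,0,0]
    - [0,4,-50,0,0,0,0]
    - [0,4,-50,0,0,0,0]
    - [0,4,-50,0,0,0,0]

```text
clock: 34.0
eef_pos: [570.1, 188.6, 145.8]
tcp_rot: [-0.901, 1.569, -0.749]
contact_force: [-0.5, 0.1, -2.1]
opening: 0.268
```

Run:
```python
from h import *
to(*bw(35,-32),39,.153)
snap('wrist','w15')
```

```text
t 34.0 tcp [570.1 188.6 145.8] jaw 0.153 xaxis [ 0.001 -0.001 -1.   ] F [-0.5  0.1 -2.1] op 0.268 q [ 0.32  0.41  1.76 -0.    0.97  0.17]
shift [  -0.6    1.6 -106.8] rotvec [0.001 0.001 0.   ]
```

View pics/w15.png

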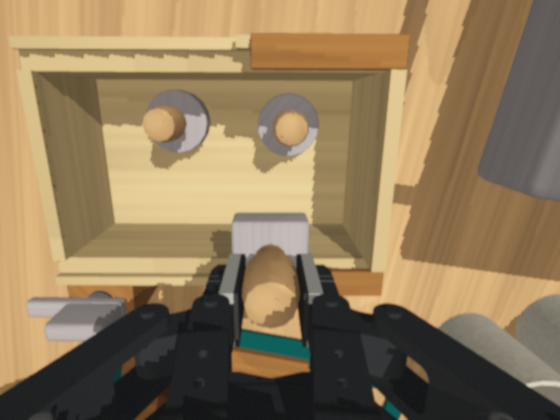

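Request:
step_arm:
  rows:
    - [-0.6,1.6,-20,0,0,0,0]
    - [-0.6,1.6,-45,0,0,0,0]
    - [-0.6,1.6,-75,0,0,0,0]
    - [-0.6,1.6,-98,0,0,0,0]
    - [-0.6,1.6,-106,0,0,0,0]
    - [-0.6,1.6,-106,0,0,0,0]
    - [-0.6,1.6,-106,0,0,0,0]
    - [-0.6,1.6,-106,0,0,0,31]

```text
clock: 35.05
eef_pos: [570.5, 190.7, 41.3]
tcp_rot: [-0.243, 1.567, -0.09]
contact_force: [-0.3, 0.9, -0.4]
opening: 0.363
```

Request:
step_arm:
  rows:
    - [0,0,0,0,0,0,31]
    - [0,0,0,0,0,0,31]
    - [0,0,20,0,0,0,31]
    - [0,0,60,0,0,0,35]
    - [0,0,110,0,0,0,42]
    - [0,0,160,0,0,0,42]
    - [0,-40,170,0,0,0,42]
    - [0,-100,170,0,0,0,50]

```text
clock: 36.05
eef_pos: [571.6, 90.8, 214.5]
tcp_rot: [-0.09, 1.562, 0.065]
contact_force: [-0.1, -0.9, -1.6]
opening: 0.582
```

Run:
```python
from h import *
to(586.4,-208,190,np.deg2rad(49-90))
```

```text
t 36.05 tcp [571.6  90.8 214.5] jaw 0.155 xaxis [ 0.008  0.001 -1.   ] F [-0.1 -0.9 -1.6] op 0.582 q [ 0.16  0.29  1.76 -0.    1.08  0.  ]
shift [  14.8 -298.8  -24.5] rotvec [ 0.003  0.008 -0.871]
```

Request:
step_arm:
  rows:
    - [2,-45,-4,0,0.004,-0.12,50]
    - [4,-95,-8,0,0.004,-0.25,50]
    - [6,-145,-12,0,0.008,-0.37,50]
    - [8,-195,-16,0,0.008,-0.5,50]
    - [11,-245,-20,0,0.008,-0.63,50]
    - [14,-295,-24,0,0.008,-0.76,50]
    - [14,-299,-24,0,0.008,-0.871,50]
    - [14,-299,-24,0,0.008,-0.871,50]

```text
clock: 37.05
eef_pos: [585.5, -208.9, 191.6]
tcp_rot: [-0.991, 1.568, -1.707]
contact_force: [-0.4, 0.1, -0.3]
opening: 0.589
```

Request:
step_arm:
  rows:
    - [0,0,0,0,0,0,50]
    - [0,0,0,0,0,0,50]
    - [0,0,0,0,0,0,50]
    - [0,0,0,0,0,0,50]
    - [0,0,0,0,0,0,50]
    - [0,0,0,0,0,0,50]
    - [0,0,0,0,0,0,50]
    - [0,0,0,0,0,0,50]

```text
clock: 38.05
eef_pos: [585.5, -208.9, 191.6]
tcp_rot: [-0.986, 1.568, -1.702]
contact_force: [-0.4, 0.5, -0.8]
opening: 0.585
```

Run:
```python
from h import *
s,M=st();K,T=camT('wrist',s);p,d=snap('wrist','w16');P=cloud(K,T,d);clus(P,55,65,'top');clus(P,13,24,'base');to(586.4,-220.2,30,np.deg2rad(49))
```

```text
t 38.05 tcp [ 585.5 -208.9  191.6] jaw -0.716 xaxis [-0.    -0.003 -1.   ] F [-0.4  0.5 -0.8] op 0.585 q [-0.34  0.39  1.68 -0.    1.08  0.37]
top 513 mean [ 587.3 -218.5   61.3] circ [ 586.4 -219.6] 11.0 rect [20.6 21.4] 86.7 box [ -10.7 -439.6]
top 160 mean [ 531.7 -270.9   60.6] circ [ 526.  -278.6] 17.2 rect [13.2 34.4] 46.7 box [ -79.4 -488.7]
base 934 mean [ 589.9 -215.2   18.8] circ [ 586.3 -219.9] 25.8 rect [37.2 37.4] 48.9 box [ -10.9 -439.8]
base 3949 mean [ 664.9 -345.2   15.4] circ [ 666.2 -346. ] 50.3 rect [91.6 54.7] 36.8 box [  48.9 -576.7]
base 152 mean [ 531.7 -271.9   18.5] circ [ 525.1 -279.1] 17.0 rect [13.4 34. ] 51.1 box [ -80.4 -489. ]
t 38.1 tcp [ 585.5 -208.9  191.6] jaw -0.716 xaxis [-0.    -0.003 -1.   ] F [ 0.2  0.4 -0.1] op 0.583 q [-0.34  0.39  1.68 -0.    1.08  0.37]
shift [   0.9  -11.3 -161.6] rotvec [ 0.002 -0.003 -1.57 ]
```

View pics/w16.png

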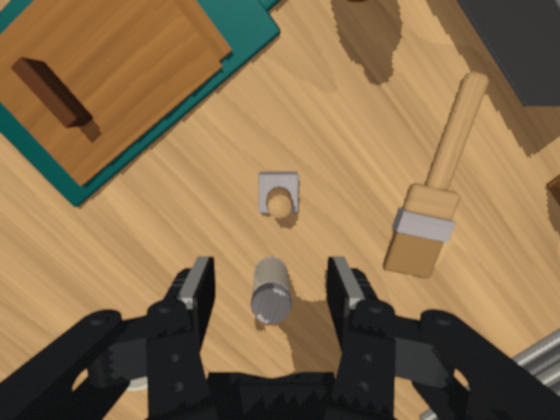

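Request:
step_arm:
  rows:
    - [0.9,-11,-20,0,0,0,50]
    - [0.9,-11,-60,0,0,0,50]
    - [0.9,-11,-100,0,0,0,50]
    - [0.9,-11,-140,0,0,0,50]
    - [0.9,-11,-162,0,0,0,50]
    - [0.9,-11,-162,0,0,0,50]
    - [0.9,-11,-162,0,0,0,0]
    - [0.9,-11,-162,0,0,0,0]

```text
clock: 39.1
eef_pos: [587.1, -220.3, 30.6]
tcp_rot: [-0.541, 1.567, -1.258]
contact_force: [-0.4, -0.4, -1.7]
opening: 0.27
```

Request:
step_arm:
  rows:
    - [0,0,0,0,0,0,0]
    - [0,0,0,0,0,0,0]
    - [0,0,20,0,0,0,0]
    - [0,0,60,0,0,0,0]
    - [0,0,110,0,0,0,0]
    - [0,0,150,0,0,0,0]
    - [0,40,160,0,0,0.1,0]
    - [0,90,160,0,0,0.2,0]

```text
clock: 40.1
eef_pos: [588.0, -130.3, 193.7]
tcp_rot: [-0.097, 1.563, -0.612]
contact_force: [-0.5, 1.0, -1.7]
opening: 0.27
```

Run:
```python
from h import *
print(bw(-35,-32));to(*bw(-35,-32),180,.153)
```

```text
[500.28577959 179.53968202]
t 40.1 tcp [ 588.  -130.3  193.7] jaw -0.515 xaxis [ 0.006 -0.004 -1.   ] F [-0.5  1.  -1.7] op 0.27 q [-0.22  0.35  1.72 -0.    1.06  0.3 ]
shift [-87.8 309.8 -13.7] rotvec [0.002 0.007 0.668]
```

Request:
step_arm:
  rows:
    - [-13,45,0,0,0,0.1,0]
    - [-26,90,0,0,0.003,0.2,0]
    - [-39,135,0,0,0.005,0.3,0]
    - [-52,180,0,0,0.007,0.4,0]
    - [-65,225,0,0,0.007,0.5,0]
    - [-77,268,0,0,0.007,0.6,0]
    - [-88,308,0,0,0.007,0.668,0]
    - [-88,308,0,0,0.007,0.668,0]

```text
clock: 41.1
eef_pos: [499.5, 180.0, 195.1]
tcp_rot: [-0.519, 1.568, -0.362]
contact_force: [0.1, -1.3, -1.6]
opening: 0.273
```

Request:
step_arm:
  rows:
    - [0,0,0,0,0,0,0]
    - [0,0,0,0,0,0,0]
    - [0,0,0,0,0,0,0]
    - [0,0,-10,0,0,0,0]
    - [0,0,-30,0,0,0,0]
    - [0,0,-50,0,0,0,0]
    - [0,0,-50,0,0,0,0]
    - [0,0,-50,0,0,0,0]

```text
clock: 42.1
eef_pos: [499.7, 180.0, 145.4]
tcp_rot: [-0.491, 1.568, -0.335]
contact_force: [0.2, 0.3, -0.9]
opening: 0.266
```

Run:
```python
from h import *
to(*bw(-35,-32),39,.153)
snap('wrist','w17')
```

```text
t 42.1 tcp [499.7 180.  145.4] jaw 0.156 xaxis [ 0.002 -0.001 -1.   ] F [ 0.2  0.3 -0.9] op 0.266 q [ 0.34  0.31  1.91 -0.    0.92  0.19]
shift [   0.6   -0.4 -106.4] rotvec [ 0.001  0.002 -0.003]
```

View pics/w17.png

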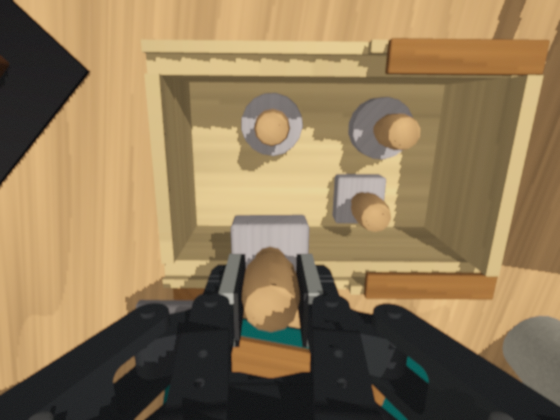

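Request:
step_arm:
  rows:
    - [-4.9,1.8,-20,0,0,0,0]
    - [-4.9,1.8,-45,0,0,0,0]
    - [-4.9,1.8,-75,0,0,0,0]
    - [-4.9,1.8,-98,0,0,0,0]
    - [-4.9,1.8,-106,0,0,0,0]
    - [-4.9,1.8,-106,0,0,0,0]
    - [-4.9,1.8,-106,0,0,0,0]
    - [-4.9,1.8,-106,0,0,0,31]

```text
clock: 43.15
eef_pos: [495.8, 182.1, 40.6]
tcp_rot: [-0.159, 1.566, -0.002]
contact_force: [0.1, -0.2, -1.2]
opening: 0.364
```

Request:
step_arm:
  rows:
    - [0,0,0,0,0,0,31]
    - [0,0,0,0,0,0,31]
    - [0,0,20,0,0,0,31]
    - [0,0,60,0,0,0,35]
    - [0,0,110,0,0,0,42]
    - [0,0,160,0,0,0,42]
    - [15,30,170,0,0,0,42]
    - [30,60,170,0,0,0,50]

```text
clock: 44.15
eef_pos: [526.9, 243.0, 212.7]
tcp_rot: [0.022, 1.563, 0.178]
contact_force: [0.4, 0.4, 0.0]
opening: 0.589
```

Run:
```python
from h import *
s,M=st();K,T=camT('wrist',s);p,d=snap('wrist','w18');P=cloud(K,T,d);clus(P,64,74,'boxtop',440,640,130,300,200);
c,d=snap('scene','c18')
to(500,-20,170,-.06)
```

```text
t 44.15 tcp [526.9 243.  212.7] jaw 0.156 xaxis [ 0.008  0.001 -1.   ] F [0.4 0.4 0. ] op 0.589 q [ 0.43  0.3   1.76 -0.    1.08  0.28]
boxtop 465 mean [627.3 230.   69.1] circ [626.9 227.9] 56.0 rect [  2.8 111.9] 7.9 box [97.5 -3.5]
boxtop 464 mean [492.5 239.8  69.6] circ [492.4 239.1] 10.8 rect [20.5 20.6] 25.5 box [-33.7  28.1]
boxtop 463 mean [573.8 249.7  69.4] circ [574.3 248.8] 10.8 rect [20.7 19.8] 10.5 box [48.7 25.2]
boxtop 415 mean [496.6 183.8  69.4] circ [496.5 182.4] 10.8 rect [20.7 20.3] 46.9 box [-38.3 -28.6]
boxtop 413 mean [570.1 193.1  69.3] circ [570.6 191.8] 10.8 rect [20.6 20.3] 86.9 box [ 36.3 -30.6]
boxtop 590 mean [541.6 159.1  69.1] circ [541.9 159.3] 51.5 rect [103.   2.] 8.4 box [  3.1 -58.4]
t 44.25 tcp [527.2 244.5 211.3] jaw 0.158 xaxis [ 0.007  0.002 -1.   ] F [ 0.6  0.1 -1.1] op 0.588 q [ 0.43  0.3   1.75 -0.    1.08  0.28]
shift [ -27.2 -264.5  -41.3] rotvec [-0.001  0.007 -0.218]
```

View pics/w18.png

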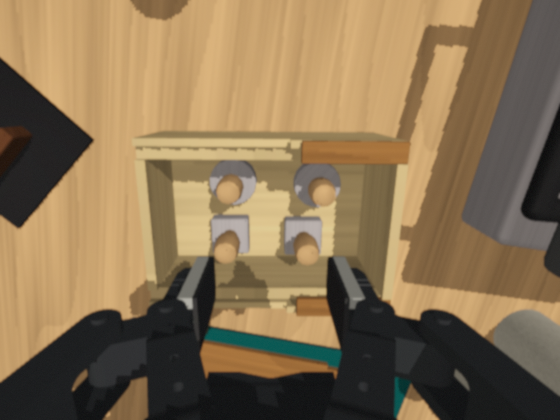

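View pics/c18.png

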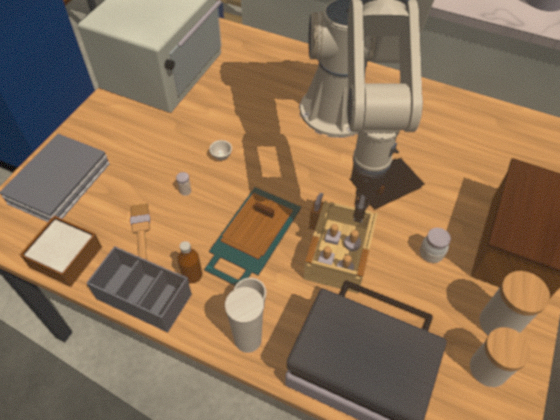

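Request:
step_arm:
  rows:
    - [-5,-45,0,0,0.003,-0.05,50]
    - [-10,-90,0,0,0.007,-0.1,50]
    - [-15,-135,0,0,0.007,-0.15,50]
    - [-20,-180,0,0,0.007,-0.2,50]
    - [-25,-225,-10,0,0.007,-0.218,50]
    - [-25,-245,-30,0,0.007,-0.218,50]
    - [-25,-250,-40,0,0.007,-0.218,50]
    - [-25,-250,-40,0,0.007,-0.218,50]

```text
clock: 45.25
eef_pos: [501.5, -5.4, 170.7]
tcp_rot: [2.633, 1.569, 2.572]
contact_force: [0.1, -0.2, 0.0]
opening: 0.585
```

Run:
```python
from h import *
s,M=st();K,T=camT('wrist',s);p,d=snap('wrist','w19');P=cloud(K,T,d);clus(P,36,50,'cleat',440,560,-90,40)
to(502.7,-27.6,20.3,-.062)
```

```text
t 45.25 tcp [501.5  -5.4 170.7] jaw -0.061 xaxis [-0.002  0.001 -1.   ] F [ 0.1 -0.2  0. ] op 0.585 q [-0.01  0.23  1.95  0.    0.96  0.05]
cleat 1143 mean [503.3 -25.8  44.7] circ [503.4 -27.9] 30.3 rect [60.1 13.4] 86.4 box [ -63.6 -237.4]
t 45.3 tcp [502.1  -5.  171.2] jaw -0.06 xaxis [-0.     0.001 -1.   ] F [ 0.6 -0.   0.1] op 0.583 q [-0.01  0.23  1.95  0.    0.96  0.05]
shift [   0.6  -22.6 -150.9] rotvec [-0.001 -0.    -0.002]
```

View pics/w19.png

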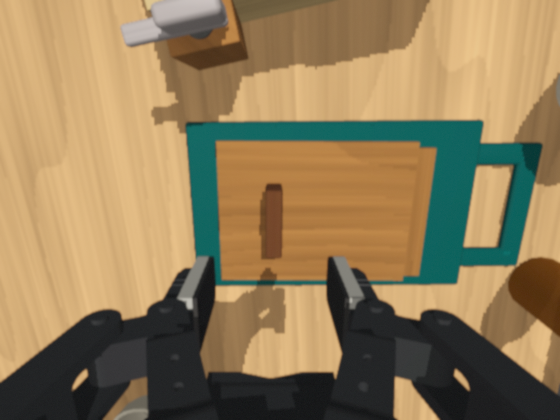

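Request:
step_arm:
  rows:
    - [1,-23,-20,0,0,-0.003,50]
    - [1,-23,-60,0,0,-0.003,50]
    - [1,-23,-100,0,0,-0.003,50]
    - [1,-23,-135,0,0,-0.003,50]
    - [1,-23,-150,0,0,-0.003,50]
    - [1,-23,-150,0,0,-0.003,50]
    - [1,-23,-150,0,0,-0.003,0]
    - [1,-23,-150,0,0,-0.003,0]
  force: 60

```text
clock: 46.3
eef_pos: [503.9, -28.0, 22.5]
tcp_rot: [0.685, 1.569, 0.622]
contact_force: [-3.7, -0.0, 2.2]
opening: 0.168
```

Request:
step_arm:
  rows:
    - [0,0,0,0,0,0,0]
    - [0,0,0,0,0,0,0]
    - [0,0,20,0,0,0,0]
    - [0,0,60,0,0,0,0]
    - [0,0,100,0,0,0,0]
    - [0,0,140,0,0,0,0]
    - [0,0,150,0,0,0,0]
    - [0,0,150,0,0,0,0]

```text
clock: 47.3
eef_pos: [503.9, -28.0, 172.4]
tcp_rot: [0.502, 1.569, 0.438]
contact_force: [-0.9, 0.1, -1.4]
opening: 0.15
```

Run:
```python
from h import *
print(bw(-47-92,0));to(*bw(-47-92,0),165,.153);snap('side','s20')
```

```text
[392.62375425 195.31587614]
t 47.3 tcp [503.9 -28.  172.4] jaw -0.063 xaxis [ 0.002  0.001 -1.   ] F [-0.9  0.1 -1.4] op 0.15 q [-0.06  0.24  1.95  0.    0.96  0.  ]
shift [-111.2  223.3   -7.4] rotvec [-0.001  0.002  0.216]
```

View pics/s20.png

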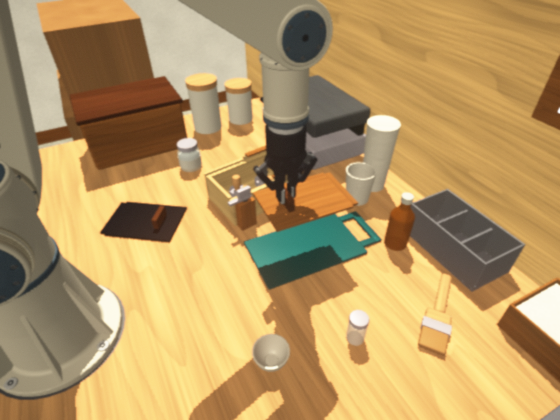

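Request:
step_arm:
  rows:
    - [-20,40,0,0,0,0.04,0]
    - [-40,80,0,0,0,0.08,0]
    - [-60,120,0,0,0,0.12,0]
    - [-80,160,0,0,0,0.16,0]
    - [-100,200,0,0,0,0.2,0]
    - [-109.5,223,0,0,0,0.216,0]
    - [-109.5,223,0,0,0,0.216,0]
    - [-109.5,223,0,0,0,0.216,0]

```text
clock: 48.35
eef_pos: [393.3, 194.4, 170.5]
tcp_rot: [3.046, 1.569, -3.084]
contact_force: [-0.5, -0.3, -1.7]
opening: 0.151
```

Run:
```python
from h import *
to(394.4,194.9,115,.153);s,M=st();K,T=camT('wrist',s);p,d=snap('wrist','w21');P=cloud(K,T,d);
np.save('pics/w21_P.npy',P)
for u,v in [(330,200),(400,200),(450,180),(340,150),(230,200),(520,200),(270,250)]: print((u,v),P[v,u].round(1))
```

```text
t 48.35 tcp [393.3 194.4 170.5] jaw 0.153 xaxis [-0.002 -0.    -1.   ] F [-0.5 -0.3 -1.7] op 0.151 q [0.46 0.14 2.07 0.   0.93 0.3 ]
shift [  1.1   0.5 -55.5] rotvec [ 0.    -0.002 -0.   ]
t 48.35 tcp [393.3 194.4 170.5] jaw 0.153 xaxis [-0.002 -0.    -1.   ] F [-0.5 -0.3 -1.7] op 0.151 q [0.46 0.14 2.07 0.   0.93 0.3 ]
(330, 200) [416.  230.1 162.7]
(400, 200) [447.4 235.  162.8]
(450, 180) [467.4 247.3 162.3]
(340, 150) [416.  252.9 161.5]
(230, 200) [370.9 222.9 161.9]
(520, 200) [502.  243.2 162. ]
(270, 250) [390.8 214.9 193.6]
```

View pics/w21.png

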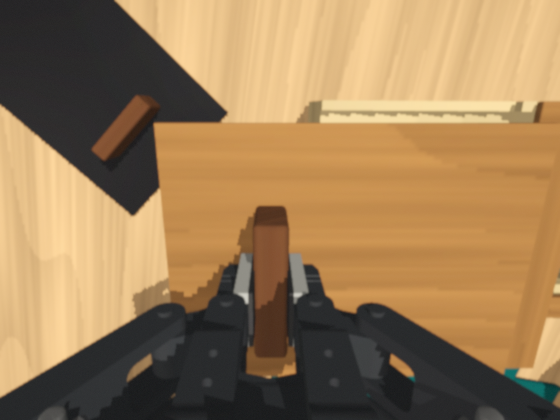

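Run:
```python
from h import *
a=np.load('pics/w4_d.npy');b=np.load('pics/w21_d.npy')
for v,u in [(200,210),(200,230),(200,330),(180,340),(170,270)]: 
    A=np.median(a[v-4:v+5,u-4:u+5]);B=np.median(b[v-4:v+5,u-4:u+5]);print((u,v),A,B,B-A)
```

```text
(210, 200) 152.98552 156.70473 3.7192078
(230, 200) 152.93253 156.68474 3.7522125
(330, 200) 152.96268 156.6601 3.6974182
(340, 180) 150.29645 153.98099 3.6845398
(270, 170) 148.97058 152.69856 3.7279816
```

Request:
step_arm:
  rows:
    - [1,0.5,-15,0,0,0,0]
    - [1,0.5,-30,-0.002,0.01,0,0]
    - [1,0.5,-42,-0.004,0.025,0,0]
    - [1,0.5,-50,-0.005,0.033,0,0]
    - [1,0.5,-50,-0.005,0.033,0,0]
    - [1,0.5,-50,-0.005,0.033,0,0]
    - [1,0.5,-50,-0.005,0.033,0,0]
    - [1,0.5,-50,-0.005,0.033,0,0]

```text
clock: 49.4
eef_pos: [394.7, 194.9, 121.1]
tcp_rot: [3.124, 1.537, -3.007]
contact_force: [-0.3, 0.4, -1.3]
opening: 0.145
```

Run:
```python
from h import *
s,M=st();K,T=camT('wrist',s);p,d=snap('wrist','w22');np.savez('pics/w22.npz',K=K,T=T);snap('side','s22');snap('scene','c22')
p=cv2.imread('pics/s22.png');cv2.imwrite('pics/s22z.png',cv2.resize(p[120:260,150:330],None,fx=4,fy=4,interpolation=cv2.INTER_CUBIC))
```

```text
t 49.4 tcp [394.7 194.9 121.1] jaw 0.152 xaxis [-0.034 -0.005 -0.999] F [-0.3  0.4 -1.3] op 0.145 q [0.45 0.24 2.09 0.01 0.84 0.29]
```

View pics/w22.png

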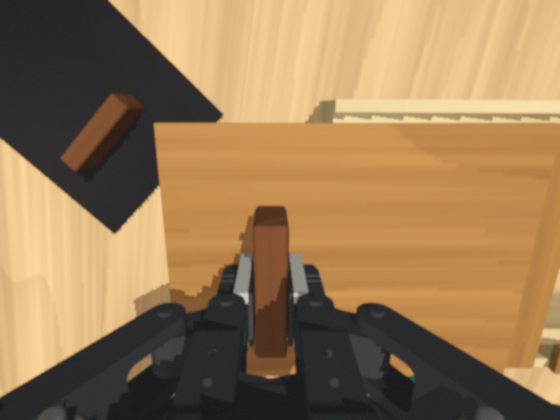

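View pics/s22z.png

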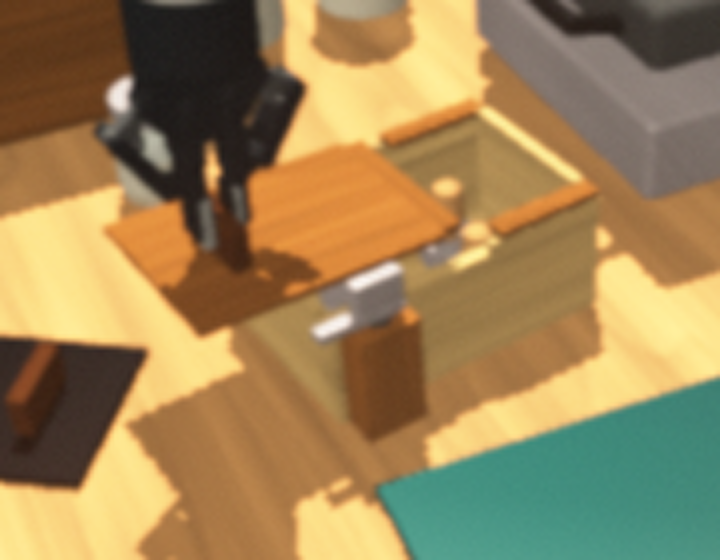

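Run:
```python
from h import *
z=np.load('pics/w22.npz');K,T=z['K'],z['T'];p=cv2.imread('pics/w22.png')
cv2.imwrite('pics/w22z.png',cv2.resize(p[85:135,300:560],None,fx=3,fy=6,interpolation=cv2.INTER_CUBIC))
d=np.load('pics/w22_d.npy');P=cloud(K,T,d)
c,s=np.cos(YAW),np.sin(YAW)
for u in (360,420,480,540):
    print('col',u)
    prev=None
    for v in range(94,132,2):
        q=P[v,u];b=q[:2]-BC;print(v,q[2].round(1),(-s*b[0]+c*b[1]).round(1),end=' | ')
    print()
```

```text
col 360
94 0.5 80.1 | 96 2.1 78.7 | 98 0.3 77.4 | 100 85.1 74.9 | 102 85.2 73.9 | 104 85.5 73.0 | 106 85.7 72.0 | 108 84.8 71.1 | 110 84.6 70.1 | 112 85.4 69.2 | 114 79.5 68.1 | 116 79.8 67.1 | 118 77.8 66.0 | 120 79.9 65.1 | 122 80.8 64.1 | 124 111.6 64.7 | 126 112.7 63.9 | 128 111.6 63.0 | 130 111.9 62.2 | 
col 420
94 1.7 80.0 | 96 0.8 78.7 | 98 1.0 77.3 | 100 85.4 74.8 | 102 84.7 73.9 | 104 85.2 72.9 | 106 85.3 72.0 | 108 85.3 71.0 | 110 84.9 70.1 | 112 85.7 69.1 | 114 77.5 68.0 | 116 79.2 67.0 | 118 78.4 66.0 | 120 78.6 65.0 | 122 78.2 64.0 | 124 110.6 64.6 | 126 111.9 63.9 | 128 110.3 62.9 | 130 110.1 62.1 | 
col 480
94 1.5 79.9 | 96 1.5 78.6 | 98 0.6 77.2 | 100 85.7 74.8 | 102 84.6 73.8 | 104 84.6 72.9 | 106 84.7 72.0 | 108 84.2 71.0 | 110 85.0 70.1 | 112 85.7 69.1 | 114 78.9 68.0 | 116 78.7 67.0 | 118 78.2 66.0 | 120 78.7 65.0 | 122 79.1 64.1 | 124 110.6 64.7 | 126 110.1 63.8 | 128 111.7 63.1 | 130 109.8 62.1 | 
col 540
94 1.3 79.8 | 96 -0.0 78.5 | 98 0.5 77.2 | 100 2.4 75.8 | 102 85.0 73.8 | 104 84.6 72.9 | 106 84.9 71.9 | 108 84.5 71.0 | 110 84.7 70.0 | 112 85.1 69.1 | 114 79.7 68.0 | 116 80.0 67.1 | 118 77.8 66.0 | 120 78.4 65.0 | 122 79.0 64.1 | 124 109.5 64.6 | 126 109.7 63.8 | 128 111.1 63.0 | 130 109.4 62.1 |
```

View pics/w22z.png

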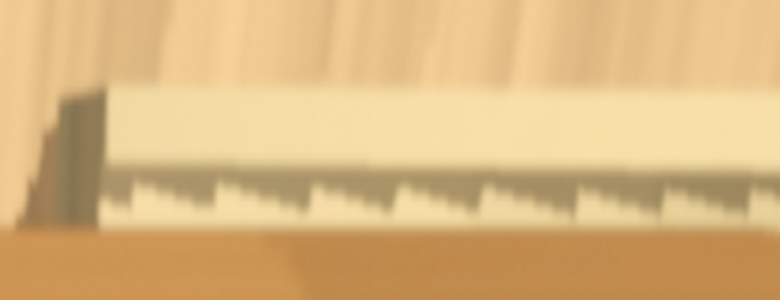

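Request:
step_arm:
  rows:
    - [-0.3,0.9,-6,0,0,0,0]
    - [-0.3,0.9,-12,0,0,0,0]
    - [-0.3,0.9,-17,0,0,0,0]
    - [-0.3,0.9,-21,0,0,0,0]
    - [-0.3,0.9,-21,0,0,0,0]
    - [-0.3,0.9,-21,0,0,0,0]
    - [-0.3,0.9,-21,0,0,0,0]
    - [-0.3,0.9,-21,0,0,0,0]

```text
clock: 50.55
eef_pos: [394.4, 195.8, 100.1]
tcp_rot: [3.124, 1.537, -3.007]
contact_force: [0.6, -0.9, -1.2]
opening: 0.148
```

Run:
```python
from h import *
s,M=st();snap('wrist','w23');snap('side','s23')
p=cv2.imread('pics/s23.png');cv2.imwrite('pics/s23z.png',cv2.resize(p[120:260,150:330],None,fx=4,fy=4,interpolation=cv2.INTER_CUBIC))
```

```text
t 50.55 tcp [394.4 195.8 100.1] jaw 0.152 xaxis [-0.034 -0.005 -0.999] F [ 0.6 -0.9 -1.2] op 0.148 q [0.45 0.27 2.11 0.01 0.79 0.29]
```

View pics/s23z.png

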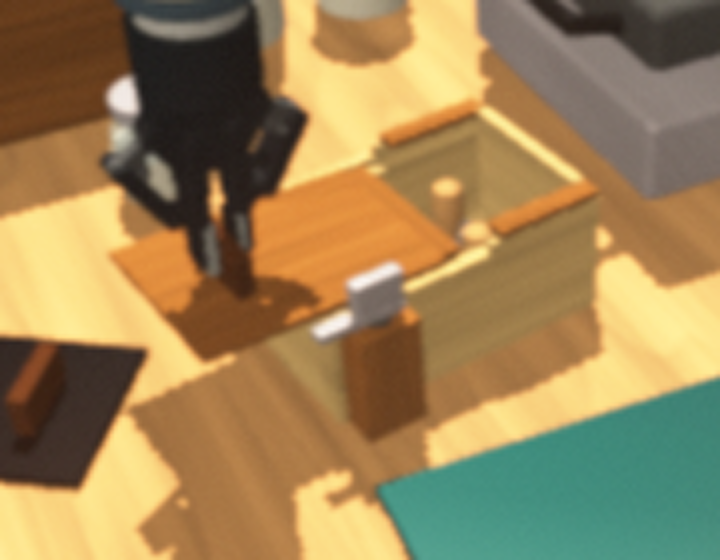

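View pics/w23.png

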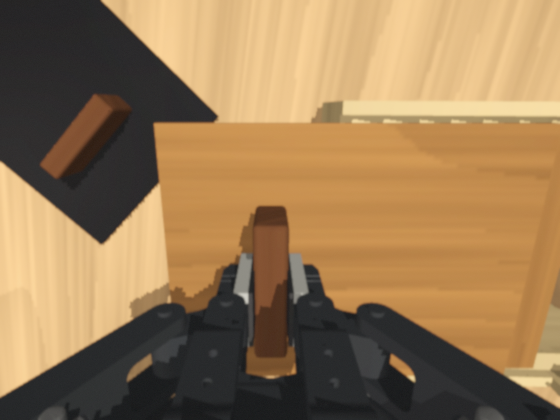

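Request:
step_arm:
  rows:
    - [8,1.2,0,0,0,0,0]
    - [16,2.4,0,0,0,0,0]
    - [24,3.7,0,0,0,0,0]
    - [32,4.9,0,0,0,0,0]
    - [40,6.1,0,0,0,0,0]
    - [48,7.3,0,0,0,0,0]
    - [55,8.5,0,0,0,0,0]
    - [55,8.5,0,0,0,0,0]

```text
clock: 51.65
eef_pos: [449.9, 204.3, 100.0]
tcp_rot: [3.122, 1.537, -3.009]
contact_force: [-0.8, 0.2, -2.0]
opening: 0.151
```

Run:
```python
from h import *
s,M=st();snap('side','s24')
p=cv2.imread('pics/s24.png');cv2.imwrite('pics/s24z.png',cv2.resize(p[120:260,150:330],None,fx=4,fy=4,interpolation=cv2.INTER_CUBIC))
```

```text
t 51.65 tcp [449.9 204.3 100. ] jaw 0.152 xaxis [-0.034 -0.004 -0.999] F [-0.8  0.2 -2. ] op 0.151 q [0.42 0.34 2.   0.01 0.83 0.26]
```

View pics/s24z.png

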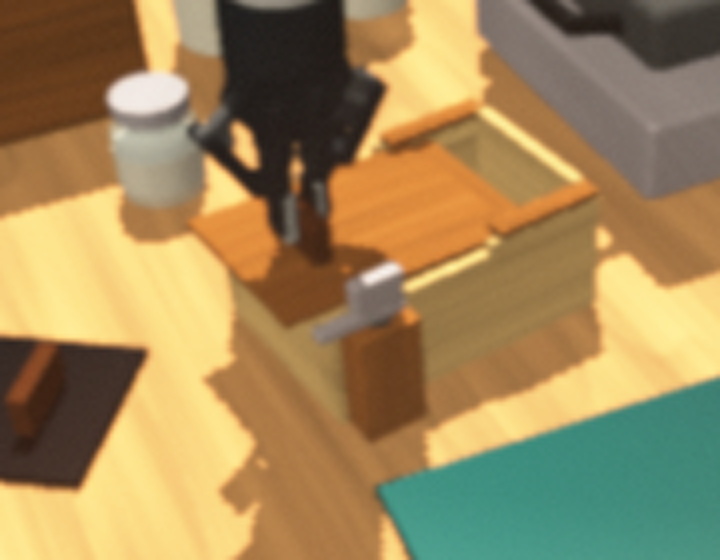

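Request:
step_arm:
  rows:
    - [8,1.2,0,0,0,0,0]
    - [16,2.4,0,0,0,0,0]
    - [24,3.7,0,0,0,0,0]
    - [30,4.6,0,0,0,0,0]
    - [36,5.5,0,0,0,0,0]
    - [36,5.5,0,0,0,0,0]
    - [36,5.5,0,0,0,0,0]
    - [36,5.5,0,0,0,0,0]

```text
clock: 52.7
eef_pos: [485.1, 209.6, 99.9]
tcp_rot: [3.128, 1.536, -3.003]
contact_force: [0.7, -0.4, -0.6]
opening: 0.148
```

Run:
```python
from h import *
s,M=st();snap('wrist','w25')
```

```text
t 52.7 tcp [485.1 209.6  99.9] jaw 0.152 xaxis [-0.034 -0.005 -0.999] F [ 0.7 -0.4 -0.6] op 0.148 q [0.4  0.39 1.92 0.01 0.86 0.24]
```

View pics/w25.png

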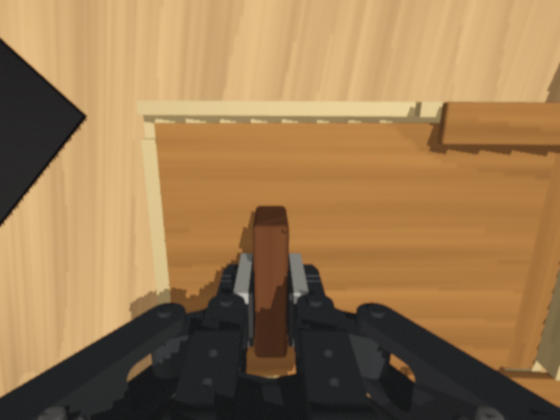

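Request:
step_arm:
  rows:
    - [1,0.1,0,0,0,0,0]
    - [1,0.1,-2.5,0.002,-0.012,0,0]
    - [1,0.1,-5,0.004,-0.024,0,0]
    - [1,0.1,-7.5,0.005,-0.035,0,0]
    - [1,0.1,-8,0.005,-0.035,0,0]
    - [1,0.1,-8,0.005,-0.035,0,0]
    - [1,0.1,-8,0.005,-0.035,0,0]
    - [1,0.1,-8,0.005,-0.035,0,0]

```text
clock: 53.75
eef_pos: [486.0, 209.7, 92.6]
tcp_rot: [0.032, 1.57, 0.184]
contact_force: [-3.4, -2.2, 9.9]
opening: 0.15
```

Run:
```python
from h import *
s,M=st();snap('wrist','w26')
```

```text
t 53.75 tcp [486.  209.7  92.6] jaw 0.152 xaxis [ 0.001  0.    -1.   ] F [-3.4 -2.2  9.9] op 0.15 q [ 0.4   0.39  1.95 -0.    0.8   0.25]
```

View pics/w26.png

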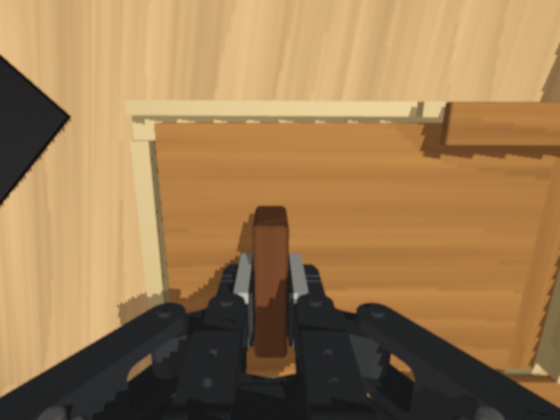

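Request:
step_arm:
  rows:
    - [0,0,0,0,0,0,35]
    - [0,0,0,0,0,0,45]
    - [0,0,10,0,0,0,45]
    - [0,0,40,0,0,0,45]
    - [0,0,90,0,0,0,45]
    - [-5,0,120,0,0,0,45]
    - [-10,0,120,0,0,0,45]
    - [-10,0,120,0,0,0,45]

```text
clock: 54.8
eef_pos: [475.2, 209.5, 212.2]
tcp_rot: [-0.302, 1.57, -0.149]
contact_force: [-0.2, -0.3, -0.6]
opening: 0.528
```

Run:
```python
from h import *
s,M=st();K,T=camT('wrist',s);p,d=snap('wrist','w27');P=cloud(K,T,d)
m=P[...,2];b=P[...,:2]-BC;bx=b@[np.cos(YAW),np.sin(YAW)];by=b@[-np.sin(YAW),np.cos(YAW)]
hsv=cv2.cvtColor(p,cv2.COLOR_RGB2HSV)
for x in range(-104,100,8):
    k=(abs(bx-x)<3)&(by>36)&(by<52);print(x,k.sum(),np.median(m[k]).round(2) if k.sum() else None,end=' | ')
print()
k=(bx>-90)&(bx<80)&(abs(by)<56)&(m>75)&(m<95)&(abs(bx+45)>12);A=np.c_[bx[k],by[k],np.ones(k.sum())];print(np.linalg.lstsq(A,m[k],rcond=None)[0],k.sum())
k=(m>105)&(m<120)&(abs(by)<40)&(bx>-70)&(bx<-25);print('cleat',cv2.minAreaRect(np.c_[bx[k],by[k]].astype(np.float32)),np.median(m[k]))
```

```text
t 54.8 tcp [475.2 209.5 212.2] jaw 0.153 xaxis [ 0. -0. -1.] F [-0.2 -0.3 -0.6] op 0.528 q [ 0.41  0.21  1.88 -0.    1.05  0.26]
-104 118 84.07 | -96 151 81.86 | -88 161 85.01 | -80 162 84.98 | -72 150 84.99 | -64 167 85.02 | -56 167 85.01 | -48 168 84.9 | -40 153 85.08 | -32 165 84.89 | -24 166 84.92 | -16 160 84.89 | -8 160 84.89 | 0 161 84.89 | 8 157 84.89 | 16 163 84.88 | 24 166 84.8 | 32 159 84.83 | 40 160 84.88 | 48 158 84.79 | 56 161 84.85 | 64 154 84.8 | 72 152 84.9 | 80 162 84.67 | 88 160 84.86 | 96 329 87.27 | 
[-1.11423270e-03  5.27141015e-04  8.48754125e+01] 23523
cleat ((-43.6599006652832, 0.14348411560058594), (13.627490043640137, 59.41709899902344), 0.1824445277452469) 114.74327023648658
```

View pics/w27.png

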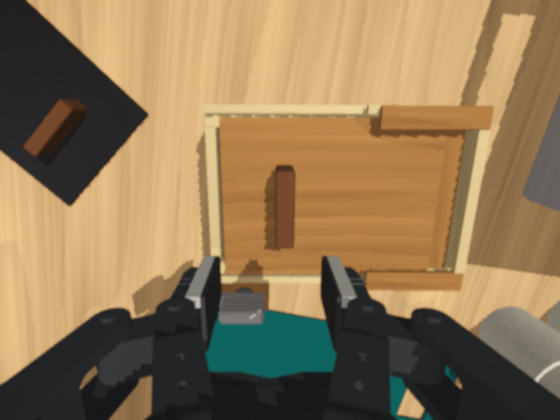

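Request:
step_arm:
  rows:
    - [-1,-11,0,0,0,0.18,45]
    - [-2,-22,0,0,0,0.36,45]
    - [-3,-34,0,0,0,0.54,45]
    - [-4,-45,0,0,0,0.72,45]
    - [-5,-57,0,0,0,0.9,45]
    - [-6,-68,-10,0,0,1.08,45]
    - [-8,-80,-20,0,0,1.26,45]
    - [-9,-91,-30,0,0,1.44,45]

```text
clock: 55.85
eef_pos: [465.5, 117.8, 180.2]
tcp_rot: [2.013, 1.569, -2.672]
contact_force: [-0.2, 0.6, -0.0]
opening: 0.523
```

Request:
step_arm:
  rows:
    - [0,0,0,0,0,0.115,45]
    - [0,0,0,0,0,0.115,45]
    - [0,0,0,0,0,0.115,45]
    - [0,0,0,0,0,0.115,45]
    - [0,0,0,0,0,0.115,45]
    - [0,0,0,0,0,0.115,45]
    - [0,0,0,0,0,0.115,45]
    - [0,0,0,0,0,0.115,45]

```text
clock: 56.85
eef_pos: [465.5, 117.8, 180.2]
tcp_rot: [2.014, 1.569, -2.556]
contact_force: [0.1, 0.1, 1.0]
opening: 0.528
```

Run:
```python
from h import *
to(466.3,118.2,93,1.708)
s,M=st();K,T=camT('wrist',s);p,d=snap('wrist','w28');P=cloud(K,T,d);clus(P,112,124,'fin',430,510,80,150)
```

```text
t 56.85 tcp [465.5 117.8 180.2] jaw 1.713 xaxis [-0.002 -0.001 -1.   ] F [0.1 0.1 1. ] op 0.528 q [ 0.25  0.19  1.99 -0.    0.97 -1.47]
shift [  0.8   0.4 -87.2] rotvec [ 0.001 -0.002 -0.005]
t 56.85 tcp [465.5 117.8 180.2] jaw 1.713 xaxis [-0.002 -0.001 -1.   ] F [0.1 0.1 1. ] op 0.528 q [ 0.25  0.19  1.99 -0.    0.97 -1.47]
fin 1017 mean [464.7 117.5 118.7] circ [466.  118.1] 18.0 rect [35.9 12. ] 7.8 box [-78.3 -87.5]
```

Request:
step_arm:
  rows:
    - [0.6,0.3,-30,0,0,0,45]
    - [0.6,0.3,-60,0,0,0,45]
    - [0.6,0.3,-80,0,0,0,45]
    - [0.6,0.3,-87,0,0,0,45]
    - [0.6,0.3,-87,0,0,0,45]
    - [0.6,0.3,-87,0,0,0,0]
    - [0.6,0.3,-87,0,0,0,0]
    - [0.6,0.3,-87,0,0,0,0]
  force: 30

```text
clock: 57.9
eef_pos: [466.8, 117.9, 94.1]
tcp_rot: [2.881, 1.57, -1.688]
contact_force: [-0.8, -4.2, 6.9]
opening: 0.136
```

Request:
step_arm:
  rows:
    - [0.3,0,0,0,0,-0.18,0]
    - [0.3,0,0,0,0,-0.36,0]
    - [0.3,0,0,0,0,-0.54,0]
    - [0.3,0,0,0,0,-0.72,0]
    - [0.3,0,0,0,0,-0.9,0]
    - [0.3,0,0,0,0,-1.08,0]
    - [0.3,0,0,0,0,-1.26,0]
    - [0.3,0,0,0,0,-1.42,0]

```text
clock: 58.9
eef_pos: [465.9, 116.6, 94.1]
tcp_rot: [-2.835, 1.567, -2.547]
contact_force: [-4.2, -9.1, 3.2]
opening: 0.134
```

Run:
```python
from h import *
st()
```

```text
t 58.9 tcp [465.9 116.6  94.1] jaw 0.289 xaxis [-0.003 -0.002 -1.   ] F [-4.2 -9.1  3.2] op 0.134 q [ 0.24  0.32  2.05 -0.    0.77 -0.04]
```

Request:
step_arm:
  rows:
    - [0.2,1.2,0,0,0,-0.06,0]
    - [0.2,1.2,0,0,0,-0.12,0]
    - [0.2,1.2,0,0,0,-0.12,0]
    - [0.2,1.2,0,0,0,-0.12,0]
    - [0.2,1.2,0,0,0,-0.12,35]
    - [0.2,1.2,0,0,0,-0.12,45]
    - [0.2,1.2,10,0,0,-0.12,45]
    - [0.2,1.2,40,0,0,-0.12,45]

```text
clock: 59.9
eef_pos: [465.2, 117.7, 134.1]
tcp_rot: [-2.943, 1.564, -2.774]
contact_force: [0.3, -0.6, -0.1]
opening: 0.527
```

Request:
step_arm:
  rows:
    - [0,10,40,0,0,0,45]
    - [10,40,80,0,0,0,45]
    - [20,70,110,0,0,0,45]
    - [30,100,130,0,0,0,45]
    - [40,120,130,0,0,0,45]
    - [40,120,130,0,0,0,45]
    - [40,120,130,0,0,0,45]
    - [40,120,130,0,0,0,45]

```text
clock: 60.9
eef_pos: [504.7, 236.7, 263.3]
tcp_rot: [-2.912, 1.563, -2.744]
contact_force: [-0.5, 0.4, 0.3]
opening: 0.527
```

Run:
```python
from h import *
s,M=st();K,T=camT('wrist',s);p,d=snap('wrist','w30');P=cloud(K,T,d)
clus(P,112,124,'fin',430,510,80,150)
m=P[...,2];b=P[...,:2]-BC;bx=b@[np.cos(YAW),np.sin(YAW)];by=b@[-np.sin(YAW),np.cos(YAW)]
k=(bx>-90)&(bx<80)&(abs(by)<56)&(m>75)&(m<95)&(abs(bx+45)>12)&((bx>-50)|(by>-30));A=np.c_[bx[k],by[k],np.ones(k.sum())];print(np.linalg.lstsq(A,m[k],rcond=None)[0],k.sum())
k=(m>105)&(m<120)&(abs(by)<40)&(bx>-70)&(bx<-25);print('cleat',cv2.minAreaRect(np.c_[bx[k],by[k]].astype(np.float32)),np.median(m[k]))
snap('scene','c30')
```

```text
t 60.9 tcp [504.7 236.7 263.3] jaw 0.168 xaxis [-0.007 -0.003 -1.   ] F [-0.5  0.4  0.3] op 0.527 q [0.44 0.22 1.74 0.   1.19 0.27]
[-1.12811511e-03  7.40815801e-05  8.49673595e+01] 15544
cleat ((-43.90245819091797, -0.12928199768066406), (60.22855758666992, 13.954426765441895), 89.90353393554688) 114.81241396804688
```

View pics/w30.png

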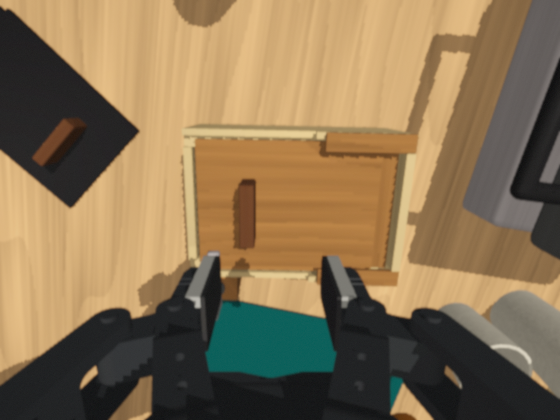

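View pics/c30.png

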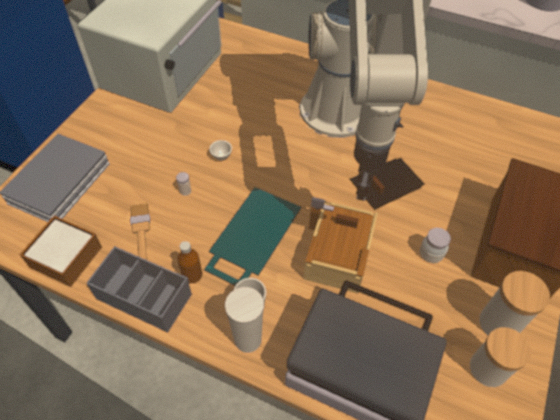

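Request:
step_arm:
  rows:
    - [20,0,0,0,0,0,45]
    - [40,0,0,0,0,0,45]
    - [60,15,0,0,0,0,45]
    - [70,30,0,0,0,0,45]
    - [70,30,0,0,0,0,45]
    - [70,30,0,0,0,0,45]
    - [70,30,0,0,0,0,45]
    - [70,30,0,0,0,0,45]

```text
clock: 62.0
eef_pos: [574.7, 266.7, 264.0]
tcp_rot: [-2.918, 1.564, -2.749]
contact_force: [-0.3, -0.4, 0.4]
opening: 0.528
```

Run:
```python
from h import *
s,M=st();K,T=camT('wrist',s);p,d=snap('wrist','w31');P=cloud(K,T,d)
clus(P,112,124,'fin',430,510,80,150)
```

```text
t 62.0 tcp [574.7 266.7 264. ] jaw 0.168 xaxis [-0.007 -0.003 -1.   ] F [-0.3 -0.4  0.4] op 0.528 q [0.43 0.34 1.57 0.   1.23 0.26]
fin 207 mean [465.5 130.3 117.8] circ [465.1 127.8] 9.1 rect [11.7 15.7] 11.3 box [-77.7 -77.8]
```

View pics/w31.png

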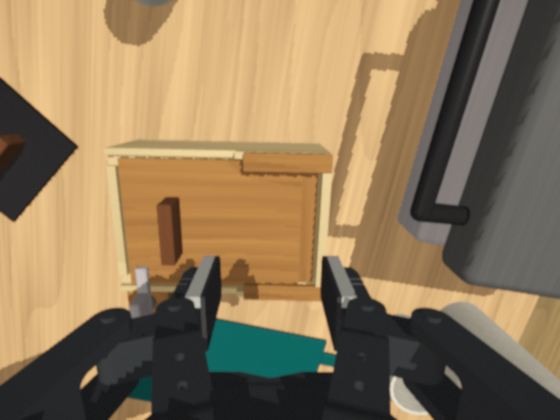

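Run:
```python
from h import *
print(order.sign_off()); st()
```

```text
the job is handed in; nothing more can be done
None
the job is handed in; nothing more can be done
```

The cutters are packed away and I handed the job in at about 62 s of the 208 s. No verdict is reported, so success rests on my own checks below.

**What I did**
- I turned the button clear, slid the lid out and laid it flat on the cutting board.
- I stood all four cutters in the box. One had been knocked about 36 mm aside during the run, so I located it again before picking it up.
- I then slid the lid home behind its lip and turned the button back across it.

**Last checks (wrist camera)**

| Item | Reading |
|---|---|
| Cutters, last seen before the lid went on | all four upright, at about (49, 25), (-34, 28), (36, -31) and (-38, -29) mm in box axes |
| Lid position | about 1 mm from centre in x and 0.1 mm in y |
| Lid tilt | about 0.001 rad |
| Lid top | reads 85 mm against 84 mm expected, which fits the camera's bias of about 1 mm |
| Button | about 0.04 rad, from a partly hidden view of the fin; the gripper's own angle at release suggested about 0.02 rad |
| Other things on the counter | none has visibly moved in the final scene picture |

**One thing that went wrong:** while I released the first cutter, the opening fingers pressed sideways on the box's far wall. The tool force read about 42 N for a moment. I kept further from that wall and opened the fingers less for the other three, and it did not happen again. I could not tell whether that brief touch counts against the 40 N limit, which applies to the arm and the gripper's body.

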